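Load the vial tray into the autosampler dock and lock it in

ROBOT

A 6-joint arm with a two-finger parallel gripper is mounted at the origin on the work surface. World frame = base frame: x ahead of the robot, y to its left, z up, the work surface at z = 0. Lengths are in m, angles in rad, forces in N, time in s.
With the tool pointing down it reaches from about 0.375 to 0.975 m from the base axis. Payload 3.8 kg.
Tool frame: the origin (TCP) lies on the centre line of the jaws, within the pads' length; the fingertips stand 25 mm ahead of it and the grasp point (between the pads) lies 6 mm ahead of it; z points along the fingers, y is the direction in which the jaws open and shut (so a half turn about z gives the same grasp; the last joint's range is limited). The gripper opens to 85 mm and grips with 20 to 120 N. Pads are 22 mm wide; open, the fingers measure 114 mm over their backs; the gripper's body (76 mm by 85 mm) begins 54 mm behind the grasp point. The pads swing forward as they close: fully open they stand 13 mm farther back than shut.
Start: joints at [-1.243, 0.264, 1.604, -0, 1.274, -0.037], TCP at [0.241, -0.631, 0.256] pointing down, gripper open.
Joint ranges: [-2.63, 2.63], [-0.94, 2.18], [0.31, 2.57], [-1.31, 4.45], [0, 2.66], [-2.55, 2.55]. Speed limits (rad/s): [2.57, 2.57, 3.14, 3.14, 3.14, 3.14].

INTERFACE

Orientations are given as a rotation vector (axis times angle).
In Python, from workcell import bot gives the robot as it stands.
- The arm moves only by the tool servo_tool, never from a script. Its argument "moves" is a list of rows, each a list of 3 entries, a list of its own where there are three numbers: the closure in counts, from 0 (fully open) to 255 (shut), then the shift along the tool's x, y, z in m, then the turn about the tool's z in rad. A call has exactly 8 rows; each row shifts and turns the pose as measured when the row begins, along the tool's axes as they then stand; what a row does not reach is not made up. A row lasts 1/12 s, in which the tool goes at most 41.7 mm and 7.16 degrees, less where a joint would pass 70% of its speed; a pose out of reach is approached as far as the arm can. A call is refused whole if a number of a shift passes 0.0417 or a number of a turn 0.125, either way. A call with a gripper value outside its range is refused whole. The fingers move at their own pace and stop on an object; "newtons" is the grip in N (left out, the last holds). Time passes only in rows, so rows that do not move let the fingers close, or fill a call up. It gives the time, the measured TCP pose, the force and the opening at its end, in the units of the state.
- bot.read_state(): the state, without advancing time (a new reading comes with each control period).
- bot.read_camera(name): name is "scene" or "top"; returns a dict with "pixels" (400x640x3 uint8, red, green, blue), "depth" (400x640 float32, m along the optical axis (not along the pixel's ray), 0 where there is no reading), "intrinsics" (3x3 intrinsics, pixels), "R" (3x3) and "t" (3): a world point X has camera coordinates R X + t. Camera axes: x right, y down, z forward; pixel columns grow to the right and rows downward; lengths in m; the calibration is good to about 2 mm. A picture is of the moment at which its call begins.
- bot.finish_job(): hands the job in, once; it reports no verdict.
The state is a dict: "time": time; "q": joint angles; "joint_vel": joint speeds; "joint_torque": joint torques, N m; "tool_pos": TCP position; "tcp_rot": TCP orientation; "wrist_force": force on the tool from outside, world axes, zero at the start; "torque": the same for the moment, N m; "width": opening from 0.0 (shut) to 1.0 (fully open).
Only numpy, scipy, OpenCV 4.12 (cv2) and the standard library are available. Lean on these libraries where they do the work, as an engineer would, in place of code of your own. Each camera call takes 0.05 s, during which the arm holds its last target.

TASK

Slide the black vial tray, grip end last, into the covered bay of the white tray dock until it is fully home against the back of the bay. Then lock it in: pull the locking toggle with the black knob on top of the dock outward along its stem, flip it over to its other side and let it drop back in. Keep the tray level all the way and leave the bottle, beaker and tip box where they stand.

Things in the scene. Friction and masses are not known exactly. Their poses are not given: they have to be found in the camera images.
- tray_mid (a point): Loose black vial tray, about 0.3 kg, flat on the bench: centre of its body, 22 mm above the underside. +x points to the leading end (enters the bay first), z up. Body 125 mm long (x), 95 mm wide (y), 26 mm high, with blue-capped vials fixed in it up to 40 mm; a full-width front plate at the x = -62.5 mm end is 44 mm high. A grip fin sticks out from that plate.
- tray_grip (a point): Good grasp point on the tray's upright grip fin: mid-thickness, 40 mm above the bench, 112.5 mm from tray_mid along the tray's -x (50 mm from the front plate). Axes as tray_mid. Fin 12 mm thick (y), 70 mm long (x from 50 mm ahead of this point to 20 mm behind it), from 12 to 58 mm above the bench. The tray can be dragged by it.
- mouth (a point): Fixed white tray dock: point on the bench at the middle of the bay's open mouth. +x points straight into the bay, y across, z up. Bay 98 mm wide, 52 mm high, 125 mm deep to a flat back stop; its floor is the bench itself. Two 30 mm high guide wings flare from the mouth's edges (y = +-49 mm) outward to x = -31, y = +-63 mm.
- bay_home (a point): Where tray_mid lies when the tray is fully home: 62.5 mm inside the mouth on the bay's middle line, 22 mm above the bench, tray x along the dock's x (axes as mouth). The leading end is then on the back stop and the front plate flush with the mouth.
- hood (a point): Centre of the top of the dock's flat hood over the bay, 75 mm above the bench. The hood spans x = 0 to 135 mm and y = -65 to 105 mm from mouth, axes as mouth; behind it, to x = 250 mm, the dock is 170 mm high.
- pivot (a point): Fixed point on the toggle's hinge axis, on the hood at x = 55, y = 40, z = 90 mm from mouth; axes as mouth. The hinge axis runs along x. A gate with a 10 mm wide tooth, reaching 28 mm above the pivot, stands round the stem.
- knob (a point): Centre of the toggle's black knob, a drum 26 mm in diameter and 24 mm wide that lies across a 10 mm thick steel stem, 65 mm from the pivot along the stem when let in. Its z points outward along the stem; its x, the drum's axis, is the dock's x. Gripped on its two flat ends (along x, 24 mm), it can turn between the fingers.
- tongue (a point): Lower end of a flat steel tongue, 12 mm wide, 60 mm long, on the toggle's shaft, 5 to 12 mm in front of the mouth. Unlocked, it points out to +y, clear of the tray; locked, it hangs straight down before the tray's front plate to 30 mm above the bench. A tray standing out more than 5 mm is in its way.
- toggle (a joint): Swing of the toggle, rad, 0 to 1.0. The stem leans from the vertical by (toggle - 0.5) rad towards the dock's +y: 0 = unlocked, leaning to -y over the bay; 1.0 = locked, leaning to +y. Stays where it is left. With the stem let in, the tooth stops the swing between about 0.17 and 0.83.
- bat (a joint): How far the stem is pulled outward along itself, m, 0 to 0.016. A spring pulls it back in (2 N at 0, 4 N at the end). More than 0.0065 is needed to pass the tooth; on either side it drops back in to 0 when let go.
- bottle_mid (a point): Bystander: upright amber jar with blue cap, 66 mm across, 125 mm high; its centre.
- beaker_mid (a point): Bystander: upright clear beaker, 68 mm across, 90 mm high; its centre.
- tipbox_mid (a point): Bystander: grey tip box 110 (x) by 76 (y) by 55 mm high, pipette tips to 60 mm; its centre, 27.5 mm above the bench.
There are look-alikes about, which are no part of the job. There is more than one size of the part that bears tray_mid; the job needs the largest.

How it is judged:
By the outcome, as a careful person would: the job done as asked, in the order asked, and still so for the second after the job is handed in, with the robot touching nothing.
It also fails if it takes over 61 s, if anything falls off the work surface, if the arm or the gripper's body presses on something with over 40 N, if the wrist force passes 120 N, or if a joint passes its speed limit or range.

## Working session

There is one attempt and no reset: what is moved stays moved. The work goes in short steps, Python scripts to look and compute and a tool call to move; the robot and the scene stay as the last step left them, time stands still between calls to the robot, and variables do not carry over. Pictures are saved under pics/ and viewed, and the job is handed in when it is done.

Besides the shell and the picture viewer there is one more tool, called after "Call:" in YAML: its name, and indented under it one key for each argument. servo_tool: Moves the arm, as the interface text tells. Its arguments: {"type":"object","properties":{"moves":{"type":"array","items":{"type":"array"}},"newtons":{"type":"number"}},"required":["moves"]}

```bash
mkdir -p pics; ls; python3 - <<'E'
from workcell import bot
import cv2,numpy as np
print(bot.read_state())
for n in("scene","top"):
    c=bot.read_camera(n)
    cv2.imwrite(f"pics/{n}0.png",c["pixels"][:,:,::-1])
    np.savez(f"{n}0.npz",**c)
    print(n,c["intrinsics"],c["R"],c["t"])
E
```

```text
pics
{'time': 0.0, 'q': array([-1.24289141e+00,  2.64786794e-01,  1.60540249e+00,  1.47923183e-05,
        1.27368110e+00, -3.68579944e-02]), 'joint_vel': array([ 0.00016152,  0.00094532, -0.00076587, -0.00184128, -0.00050095,
        0.00065593]), 'joint_torque': array([-4.04664070e-04, -5.15109551e+01, -3.67314720e+01, -2.31719814e-04,
        1.28052884e-02, -1.12364117e-05]), 'tool_pos': array([ 0.24060028, -0.6299328 ,  0.2549239 ]), 'tcp_rot': array([-3.08727084e+00, -5.69381233e-01,  4.96494754e-04]), 'wrist_force': array([0.05213252, 0.55304073, 0.09221787]), 'torque': array([-0.00692299,  0.01003831, -0.02402893]), 'width': 0.9950549555837045}
scene [[429.41088867   0.         323.5612985 ]
 [  0.         429.41088867 199.10973873]
 [  0.           0.           1.        ]] [[ 0.53255785  0.8463881   0.00305222]
 [ 0.69083523 -0.43259294 -0.5793186 ]
 [-0.489008    0.31062925 -0.81509548]] [-0.37089528 -0.28996544  1.34551919]
top [[449.27685847   0.         323.72641034]
 [  0.         449.27685847 193.39358001]
 [  0.           0.           1.        ]] [[ 0.02349148 -0.99947116  0.02248438]
 [-0.99817466 -0.0247008  -0.05511091]
 [ 0.05563715 -0.0211487  -0.99822705]] [0.04621397 0.57871457 0.98357832]
```

View pics/scene0.png

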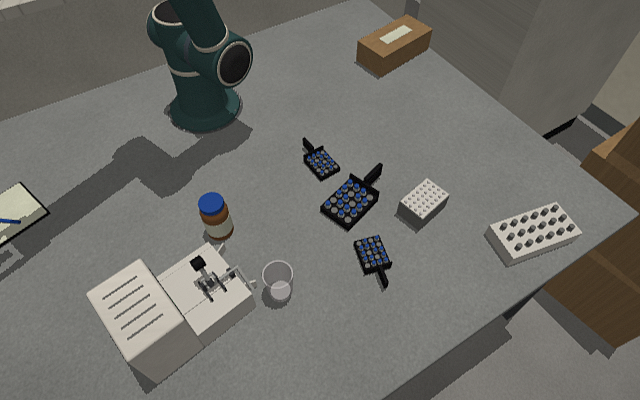

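View pics/top0.png

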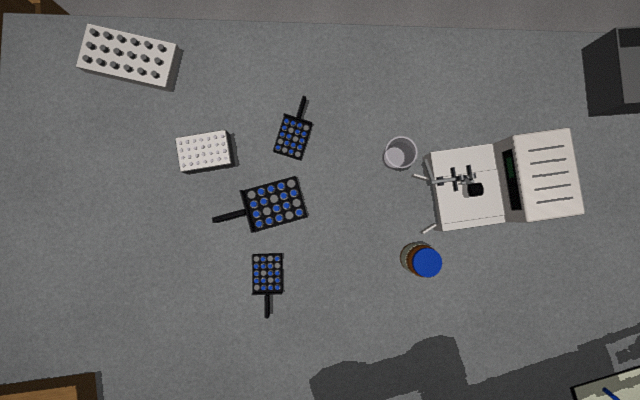

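```bash
cat > h.py <<'E'
import numpy as np,cv2
def load(n,k=0): return dict(np.load(f"{n}{k}.npz"))
def cloud(c):
    K=c["intrinsics"];v,u=np.mgrid[0:400,0:640];d=c["depth"]
    p=np.stack([(u-K[0,2])/K[0,0]*d,(v-K[1,2])/K[1,1]*d,d],-1)
    w=(p-c["t"])@c["R"]; w[d<=0]=np.nan
    return w
def proj(c,X):
    p=np.atleast_2d(X)@c["R"].T+c["t"];q=p@c["intrinsics"].T;return q[:,:2]/q[:,2:]
def ray(c,u,v,z):
    K=c["intrinsics"];d=np.linalg.inv(K)@[u,v,1];o=-c["R"].T@c["t"];d=c["R"].T@d
    return o+d*(z-o[2])/d[2]
E
python3 - <<'E'
from h import *
c=load("top")
def crop(u0,v0,u1,v1,s,f):
    im=c["pixels"][v0:v1,u0:u1,::-1];cv2.imwrite(f,cv2.resize(im,None,fx=s,fy=s,interpolation=cv2.INTER_CUBIC))
crop(200,160,320,250,6,"pics/tray0.png")
crop(375,120,515,240,5,"pics/dock0.png")
c=load("scene");crop(150,230,270,320,6,"pics/dock0s.png")
for n in("top","scene"):
    c=load(n);w=cloud(c);print(n,np.nanmedian(w[...,2][np.abs(w[...,2])<.01]))
w=cloud(load("top"))
z=w[...,2]
# rim & hood
for nm,(u0,v0,u1,v1),(a,b) in [("hood",(425,140,510,235),(.065,.085)),("tray",(200,165,320,245),(.008,.07)),("block",(505,120,590,225),(.155,.18)),("beaker",(375,130,420,172),(.075,.1)),("bottle",(395,235,445,280),(.11,.135)),("small",(170,125,235,175),(.03,.08))]:
    m=np.zeros_like(z,bool);m[v0:v1,u0:u1]=1;m&=(z>a)&(z<b);P=w[m]
    r=cv2.minAreaRect(P[:,:2].astype(np.float32));print(nm,m.sum(),r,np.median(P[:,2]))
    print(cv2.boxPoints(r).round(4).tolist())
E
```

```text
top -0.0004922419981975594
scene -0.001349635337903046
hood 4839 ((0.5953048467636108, -0.23726412653923035), (0.1701982468366623, 0.15249940752983093), 9.42905044555664) 0.0743162847952174
[[0.49889999628067017, -0.17599999904632568], [0.5238000154495239, -0.3264000117778778], [0.6916999816894531, -0.2985000014305115], [0.6668000221252441, -0.14810000360012054]]
tray 2892 ((0.5753133296966553, 0.21638664603233337), (0.16732880473136902, 0.19956405460834503), 17.081539154052734) 0.026689779933427304
[[0.4659999907016754, 0.287200003862381], [0.5246000289916992, 0.09640000015497208], [0.6845999956130981, 0.14560000598430634], [0.6259999871253967, 0.33629998564720154]]
block 5444 ((0.6163331866264343, -0.3632553815841675), (0.17014823853969574, 0.11662755161523819), 9.77347469329834) 0.16905090003588424
[[0.522599995136261, -0.32019999623298645], [0.5424000024795532, -0.4352000057697296], [0.710099995136261, -0.40630000829696655], [0.6902999877929688, -0.2912999987602234]]
beaker 271 ((0.6640689969062805, -0.095787912607193), (0.06644257158041, 0.06546564400196075), 3.3344004154205322) 0.08814762312526407
[[0.6290000081062317, -0.06499999761581421], [0.6327999830245972, -0.13040000200271606], [0.6991000175476074, -0.1264999955892563], [0.6952999830245972, -0.06120000034570694]]
bottle 703 ((0.4407312870025635, -0.14464575052261353), (0.05521729215979576, 0.05667527765035629), 2.6885106563568115) 0.1241426261850846
[[0.41179999709129333, -0.11760000139474869], [0.41449999809265137, -0.17419999837875366], [0.46959999203681946, -0.17170000076293945], [0.46700000762939453, -0.11500000208616257]]
small 1936 ((0.6610608100891113, 0.3218035399913788), (0.07681167125701904, 0.11030928045511246), 11.093045234680176) 0.056102388451062774
[[0.6128000020980835, 0.3684999942779541], [0.6340000033378601, 0.26030001044273376], [0.7093999981880188, 0.2750999927520752], [0.6880999803543091, 0.3833000063896179]]
```

View pics/tray0.png

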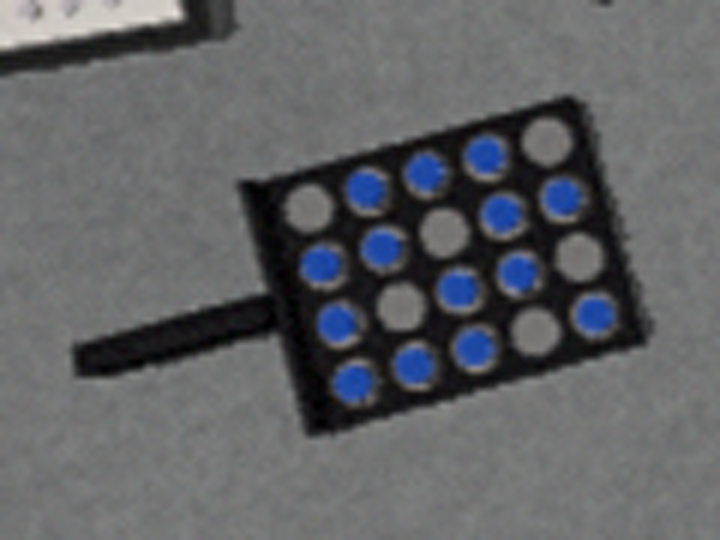

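View pics/dock0.png

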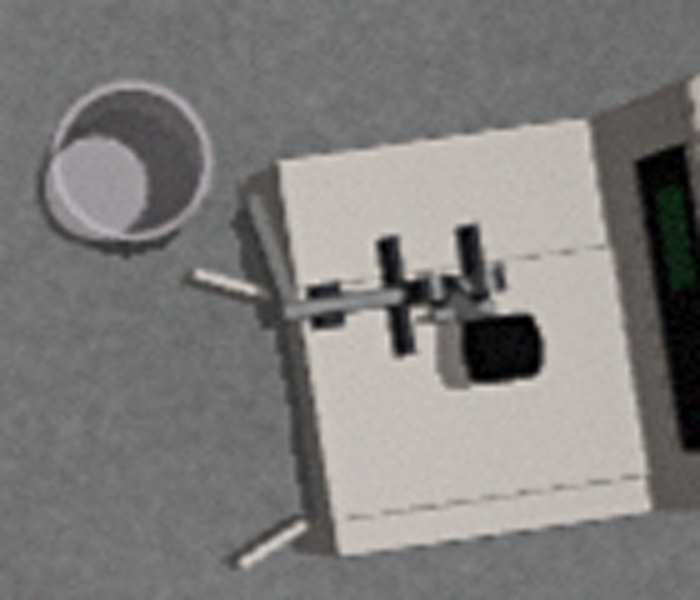

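View pics/dock0s.png

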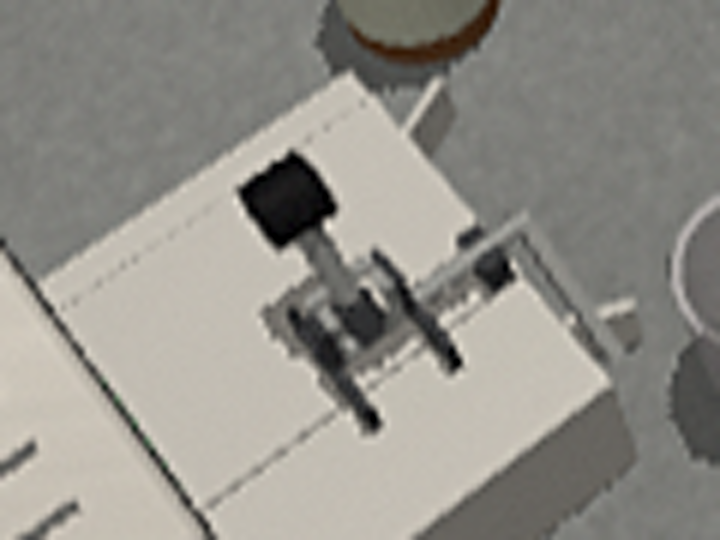

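```bash
cat > fit.py <<'E'
from h import *
from scipy.optimize import least_squares
c=load("top")
def fit(px,mod,x0,c=c):
    px=np.array(px,float);mod=np.array(mod,float)
    def T(x):
        s,k=np.sin(x[2]),np.cos(x[2]);R=np.array([[k,-s,0],[s,k,0],[0,0,1]]);return mod@R.T+[x[0],x[1],0]
    r=least_squares(lambda x:(proj(c,T(x))-px).ravel(),x0)
    return r.x,(proj(c,T(r.x))-px).round(1).tolist()
if __name__=="__main__":
    def cp(L,u0,v0,s): return [((x+.5)/s-.5+u0,(y+.5)/s-.5+v0) for x,y in L]
    d=fit(cp([(278,160),(340,555),(588,120),(650,508)],375,120,5),[(0,.105,.075),(0,-.065,.075),(.135,.105,.075),(.135,-.065,.075)],[.57,-.17,-1.4])
    print("mouth",d)
    t=fit(cp([(242,183),(312,435),(580,97),(648,340),(76,360)],200,160,6),[(-.0625,.0475,.044),(-.0625,-.0475,.044),(.0625,.0475,.026),(.0625,-.0475,.026),(-.1325,0,.058)],[.57,.2,-1.4])
    print("tray",t)
    x=d[0];s,k=np.sin(x[2]),np.cos(x[2])
    for n,p in [("home",(.0625,0)),("pivot",(.055,.04)),("knob",(.055,.04-.065*np.sin(.5)))]: print(n,x[0]+k*p[0]-s*p[1],x[1]+s*p[0]+k*p[1])
    x=t[0];s,k=np.sin(x[2]),np.cos(x[2]);print("grip",x[0]-k*.1125,x[1]-s*.1125)
    cs=load("scene")
    # cross check in scene
    x=d[0];s,k=np.sin(x[2]),np.cos(x[2]);R=np.array([[k,-s,0],[s,k,0],[0,0,1]])
    print(proj(cs,np.array([(0,.105,.075),(0,-.065,.075),(.055,.04-.065*np.sin(.5),.09+.065*np.cos(.5))])@R.T+[x[0],x[1],0]))
    print(proj(c,np.array([(.055,.04-.065*np.sin(.5),.09+.065*np.cos(.5))])@R.T+[x[0],x[1],0]))
    x=t[0];s,k=np.sin(x[2]),np.cos(x[2]);R=np.array([[k,-s,0],[s,k,0],[0,0,1]])
    print(proj(cs,np.array([(-.0625,.0475,.044),(-.0625,-.0475,.044),(.0625,.0475,.026),(.0625,-.0475,.026),(-.1325,0,.058)])@R.T+[x[0],x[1],0]))
    im=cs["pixels"][150:250,290:400,::-1];cv2.imwrite("pics/tray0s.png",cv2.resize(im,None,fx=6,fy=6,interpolation=cv2.INTER_CUBIC))
E
python3 fit.py
```

```text
mouth (array([ 0.56532015, -0.17780385, -1.40707956]), [[-0.4, -0.4], [-0.4, 0.5], [0.2, -1.0], [0.6, 0.9]])
tray (array([ 0.5520091 ,  0.16783107, -1.27611404]), [[-0.1, -0.4], [-0.2, 0.3], [0.0, -0.6], [0.2, 0.5], [0.2, 0.2]])
home 0.5755068033383648 -0.23946812298589254
pivot 0.6137495381441759 -0.22554895510227221
knob 0.5830035753209905 -0.23062804448215632
grip 0.5193350641744969 0.275481700900044
[[252.36743868 292.91252992]
 [208.32027347 240.40747937]
 [197.46365632 262.05738779]]
[[474.6941121  190.49893864]]
[[378.96486753 191.43271384]
 [350.11907877 172.46910298]
 [347.89912149 226.44998075]
 [319.01146273 205.64542415]
 [380.93213878 162.8098547 ]]
```

```bash
ls pics; python3 -c "
from scipy.spatial.transform import Rotation as R
print(R.from_rotvec([-3.08727084e+00, -5.69381233e-01,  4.96494754e-04]).as_matrix().round(4))"
```

```text
dock0.png
dock0s.png
scene0.png
top0.png
tray0.png
tray0s.png
[[ 9.342e-01  3.567e-01 -7.000e-04]
 [ 3.567e-01 -9.342e-01  2.200e-03]
 [ 1.000e-04 -2.300e-03 -1.000e+00]]
```

View pics/tray0s.png

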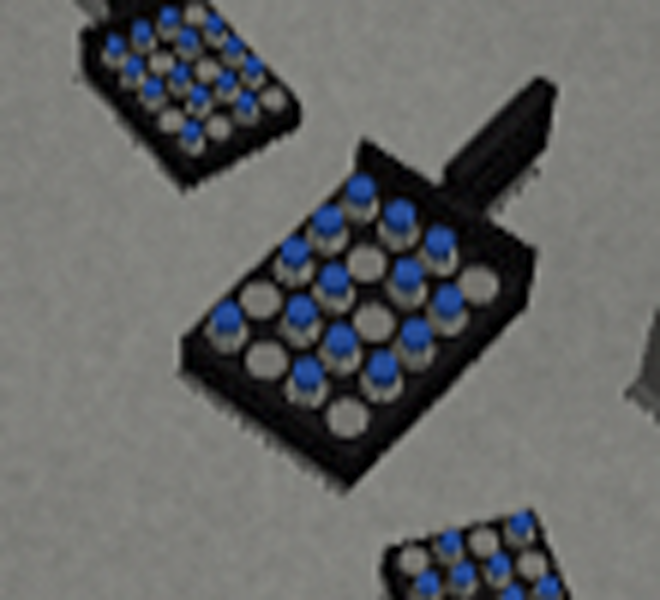

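```bash
cat > pl.py <<'E'
import numpy as np,sys
from scipy.spatial.transform import Rotation as Ro
from workcell import bot
M=np.array([0.5653,-0.1778]);YD=-1.407
def D(x,y,z):  # dock->world
    k,s=np.cos(YD),np.sin(YD);return np.array([M[0]+k*x-s*y,M[1]+s*x+k*y,z])
def todock(p):
    k,s=np.cos(YD),np.sin(YD);d=np.array(p[:2])-M;return np.array([k*d[0]+s*d[1],-s*d[0]+k*d[1],p[2]])
def head(R): return np.arctan2(R[1,1],R[0,1])
def show():
    s=bot.read_state();R=Ro.from_rotvec(s["tcp_rot"]).as_matrix()
    print("t%.2f"%s["time"],"pos",s["tool_pos"].round(4),"dock",todock(s["tool_pos"]).round(4),"head",round(head(R),4),"F",s["wrist_force"].round(1),"w",round(s["width"],3),"q6",s["q"][[0,5]].round(2),"tz",R[:,2].round(4));return s,R
def plan(tgt,hd,close,n=8,step=.04,wps=None):
    s,R=show();p=s["tool_pos"].copy();h=head(R)
    out=[]
    for i in range(n):
        k=np.array([[np.cos(h+np.pi/2),np.cos(h),0],[np.sin(h+np.pi/2),np.sin(h),0],[0,0,-1]])
        d=np.array(tgt)-p;L=np.linalg.norm(d)
        d=d*min(1,step/max(L,1e-9));l=k.T@d
        l=l.round(4);dh=(hd-h+np.pi)%(2*np.pi)-np.pi;t=-np.clip(dh,-.12,.12);t=round(t,3)
        out.append([close,l.tolist(),t]);p=p+k@l;h=h-t
    print(str(out).replace(" ",""));print("end",p.round(4),round(h,3))
E
python3 - <<'E'
from pl import *
plan([.5193-.008*.29,.2755+.008*.957,.22],1.5708-1.2761,0)
for p in [(-.031,.063,.03),(-.031,-.063,.03)]: 
    from h import *; c=load("top");print(proj(c,D(*p)))
E
```

```text
t0.10 pos [ 0.2406 -0.63    0.2551] dock [ 0.3932 -0.3941  0.2551] head -1.206 F [ 0.   0.3 -0.1] w 1.0 q6 [-1.24 -0.04] tz [-7.e-04  2.e-03 -1.e+00]
[[0,[0.0245,-0.0316,0.0015],np.float64(-0.12)],[0,[0.0281,-0.0285,0.0015],np.float64(-0.12)],[0,[0.0313,-0.0249,0.0015],np.float64(-0.12)],[0,[0.034,-0.021,0.0015],np.float64(-0.12)],[0,[0.0363,-0.0167,0.0015],np.float64(-0.12)],[0,[0.038,-0.0123,0.0015],np.float64(-0.12)],[0,[0.0392,-0.0076,0.0015],np.float64(-0.12)],[0,[0.0399,-0.0029,0.0015],np.float64(-0.12)]]
end [ 0.3332 -0.3239  0.2431] -0.246
[[413.6487741  174.88962577]]
[[422.27790318 231.61631391]]
```

Call:
servo_tool:
  moves:
    - [0,[0.0245,-0.0316,0.0],-0.12]
    - [0,[0.0281,-0.0285,0.0],-0.12]
    - [0,[0.0313,-0.0249,0.0],-0.12]
    - [0,[0.034,-0.021,0.0],-0.12]
    - [0,[0.0363,-0.0167,0.0],-0.12]
    - [0,[0.038,-0.0123,0.0],-0.12]
    - [0,[0.0392,-0.0076,0.0],-0.12]
    - [0,[0.0399,-0.0029,0.0],-0.12]
  newtons: 30

```text
time: 0.77
tool_pos: [0.3269, -0.3167, 0.2476]
tcp_rot: [-2.44, -1.963, -0.001]
wrist_force: [1.4, 0.3, 0.2]
width: 1.0
```

```bash
sed -i 's/t=round(t,3)/t=round(float(t),3)/' pl.py; python3 - <<'E'
from pl import *
plan([.5170,.2832,.22],.2947,0)
E
```

```text
t0.77 pos [ 0.3269 -0.3167  0.2476] dock [ 0.0982 -0.2579  0.2476] head -0.2155 F [1.4 0.3 0.2] w 1.0 q6 [-0.83 -0.61] tz [-0.0057  0.0081 -1.    ]
[[0,[0.0398,0.0036,0.0018],-0.12],[0,[0.0391,0.0084,0.0017],-0.12],[0,[0.0378,0.013,0.0018],-0.12],[0,[0.036,0.0174,0.0017],-0.12],[0,[0.0336,0.0216,0.0018],-0.03],[0,[0.0329,0.0226,0.0017],-0.0],[0,[0.0329,0.0226,0.0018],-0.0],[0,[0.0329,0.0226,0.0017],-0.0]]
end [ 0.4234 -0.012   0.2336] 0.295
```

Call:
servo_tool:
  moves:
    - [0,[0.0398,0.0036,0.0],-0.12]
    - [0,[0.0391,0.0084,0.0],-0.12]
    - [0,[0.0378,0.013,0.0],-0.12]
    - [0,[0.036,0.0174,0.0],-0.12]
    - [0,[0.0336,0.0216,0.0],-0.02]
    - [0,[0.0329,0.0226,0.0],0.0]
    - [0,[0.0329,0.0226,0.0],0.0]
    - [0,[0.0329,0.0226,0.0],0.0]

```text
time: 1.43
tool_pos: [0.4167, 0.0041, 0.2476]
tcp_rot: [-1.846, -2.53, -0.007]
wrist_force: [2.0, 0.0, -0.2]
width: 1.003
```

```bash
python3 - <<'E'
from pl import *
plan([.5170,.2832,.18],.2947,0)
E
```

```text
t1.43 pos [0.4167 0.0041 0.2476] dock [-0.2037 -0.1169  0.2476] head 0.3104 F [ 2.   0.  -0.2] w 1.003 q6 [-0.06 -0.37] tz [-0.0051  0.0089 -0.9999]
[[0,[0.0309,0.0238,0.0089],0.016],[0,[0.0313,0.0233,0.0089],-0.0],[0,[0.0313,0.0233,0.0089],-0.0],[0,[0.0313,0.0233,0.0089],-0.0],[0,[0.0313,0.0232,0.0089],-0.0],[0,[0.0313,0.0233,0.0089],-0.0],[0,[0.0313,0.0232,0.0089],-0.0],[0,[0.0189,0.014,0.0053],-0.0]]
end [0.517  0.2832 0.18  ] 0.294
```

Call:
servo_tool:
  moves:
    - [0,[0.031,0.0238,0.008],0.016]
    - [0,[0.0313,0.0233,0.008],0.0]
    - [0,[0.0313,0.0233,0.008],0.0]
    - [0,[0.0313,0.0233,0.008],0.0]
    - [0,[0.0313,0.0233,0.008],0.0]
    - [0,[0.0313,0.0233,0.008],0.0]
    - [0,[0.028,0.02,0.008],0.0]
    - [0,[0.01,0.008,0.005],0.0]

```text
time: 2.1
tool_pos: [0.5117, 0.2883, 0.1865]
tcp_rot: [-1.86, -2.525, -0.012]
wrist_force: [-0.2, -0.6, 0.4]
width: 1.001
```

```bash
python3 - <<'E'
from pl import *
plan([.5170,.2832,.05],.2947,0)
E
```

```text
t2.10 pos [0.5117 0.2883 0.1865] dock [-0.4686  0.0231  0.1865] head 0.3009 F [-0.2 -0.6  0.4] w 1.001 q6 [0.47 0.16] tz [-1.0e-04  9.7e-03 -1.0e+00]
[[0,[-0.0019,0.001,0.0399],0.006],[0,[-0.0019,0.0011,0.0399],0.0],[0,[-0.0019,0.001,0.0399],0.0],[0,[-0.0008,0.0005,0.0168],0.0],[0,[0.0,-0.0,0.0],0.0],[0,[0.0,-0.0,0.0],0.0],[0,[0.0,-0.0,0.0],0.0],[0,[0.0,-0.0,0.0],0.0]]
end [0.517  0.2832 0.05  ] 0.295
```

Call:
servo_tool:
  moves:
    - [0,[-0.0019,0.001,0.039],0.006]
    - [0,[-0.0019,0.0011,0.037],0.0]
    - [0,[-0.0015,0.001,0.03],0.0]
    - [0,[-0.0008,0.0005,0.015],0.0]
    - [0,[0.0,0.0,0.006],0.0]
    - [0,[0.0,0.0,0.0],0.0]
    - [0,[0.0,0.0,0.0],0.0]
    - [0,[0.0,0.0,0.0],0.0]

```text
time: 2.77
tool_pos: [0.5171, 0.2916, 0.0524]
tcp_rot: [-1.857, -2.525, -0.011]
wrist_force: [-0.6, -0.8, 0.3]
width: 1.002
```

```bash
python3 - <<'E'
from pl import *
plan([.5170,.2832,.048],.2947,0)
from h import *
c=bot.read_camera("top");np.savez("top1.npz",**c)
cv2.imwrite("pics/top1.png",cv2.resize(c["pixels"][150:270,160:320,::-1],None,fx=5,fy=5,interpolation=cv2.INTER_CUBIC))
c=bot.read_camera("scene");np.savez("scene1.npz",**c)
cv2.imwrite("pics/scene1.png",cv2.resize(c["pixels"][120:240,290:420,::-1],None,fx=5,fy=5,interpolation=cv2.INTER_CUBIC))
E
```

```text
t2.77 pos [0.5171 0.2916 0.0524] dock [-0.471   0.029   0.0524] head 0.3027 F [-0.6 -0.8  0.3] w 1.002 q6 [0.47 0.16] tz [-0.0015  0.0102 -0.9999]
[[0,[-0.008,-0.0026,0.0044],0.008],[0,[0.0,-0.0,0.0],-0.0],[0,[0.0,-0.0,0.0],-0.0],[0,[0.0,-0.0,0.0],-0.0],[0,[0.0,-0.0,0.0],-0.0],[0,[0.0,-0.0,0.0],-0.0],[0,[0.0,-0.0,0.0],-0.0],[0,[0.0,-0.0,0.0],-0.0]]
end [0.517  0.2832 0.048 ] 0.295
```

View pics/scene1.png

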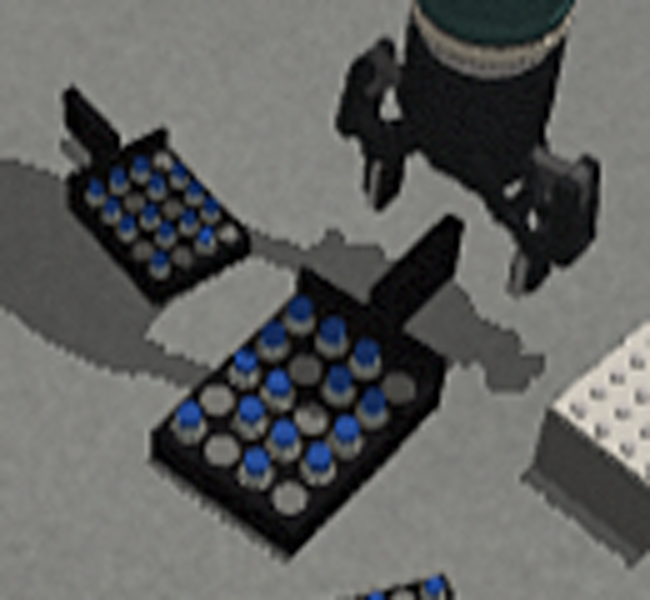

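View pics/top1.png

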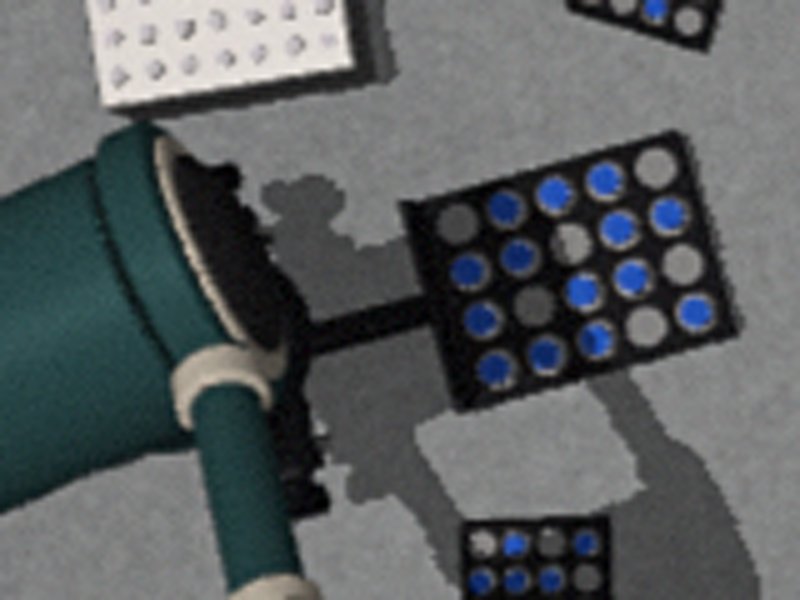

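Call:
servo_tool:
  moves:
    - [0,[-0.008,-0.0026,0.0044],0.008]
    - [0,[-0.002,0.0,0.001],0.0]
    - [0,[0.0,0.0,0.0],0.0]
    - [255,[0.0,0.0,0.0],0.0]
    - [255,[0.0,0.0,0.0],0.0]
    - [255,[0.0,0.0,0.0],0.0]
    - [255,[0.0,0.0,0.0],0.0]
    - [255,[0.0,0.0,0.0],0.0]
  newtons: 30

```text
time: 3.53
tool_pos: [0.5223, 0.2817, 0.0532]
tcp_rot: [-1.873, -2.52, -0.029]
wrist_force: [0.6, -1.2, -1.0]
width: 0.301
```

Call:
servo_tool:
  moves:
    - [255,[0.0,0.0,0.0],0.0]
    - [255,[0.0,0.0,0.0],0.0]
    - [255,[0.0,0.0,0.0],0.0]
    - [255,[0.0,0.0,0.0],0.0]
    - [255,[0.0,0.0,0.0],0.0]
    - [255,[0.0,0.0,0.0],0.0]
    - [255,[0.0,0.0,0.0],0.0]
    - [255,[0.0,0.0,0.0],0.0]

```text
time: 4.2
tool_pos: [0.5212, 0.2818, 0.0534]
tcp_rot: [-1.872, -2.519, -0.025]
wrist_force: [-1.3, 0.6, 2.6]
width: 0.136
```

```bash
python3 - <<'E'
from pl import *
show()
E
```

```text
t4.20 pos [0.5212 0.2818 0.0534] dock [-0.4607  0.0315  0.0534] head 0.2923 F [-1.3  0.6  2.6] w 0.136 q6 [0.45 0.15] tz [ 0.0071  0.0148 -0.9999]
```

```bash
python3 - <<'E'
from pl import *
from h import *
c=bot.read_camera("top");np.savez("top2.npz",**c)
cv2.imwrite("pics/top2.png",cv2.resize(c["pixels"][160:250,220:320,::-1],None,fx=6,fy=6,interpolation=cv2.INTER_CUBIC))
c=bot.read_camera("scene");np.savez("scene2.npz",**c)
cv2.imwrite("pics/scene2.png",cv2.resize(c["pixels"][120:240,290:420,::-1],None,fx=5,fy=5,interpolation=cv2.INTER_CUBIC))
E
```

```text
(no output)
```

View pics/scene2.png

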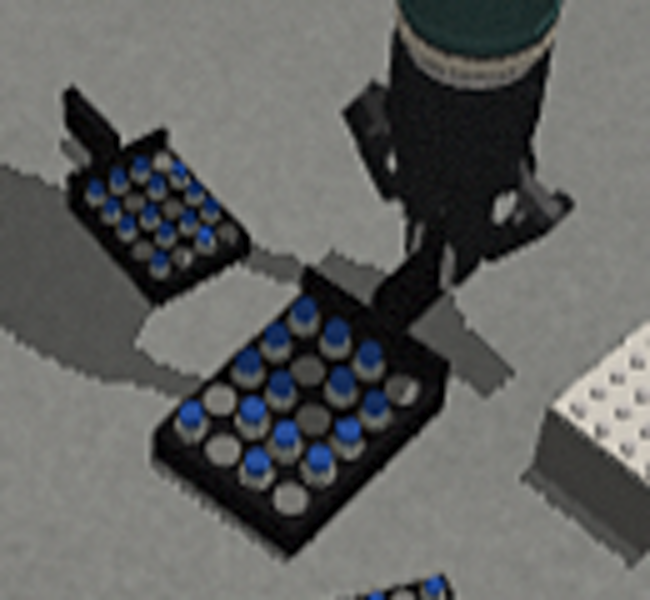

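View pics/top2.png

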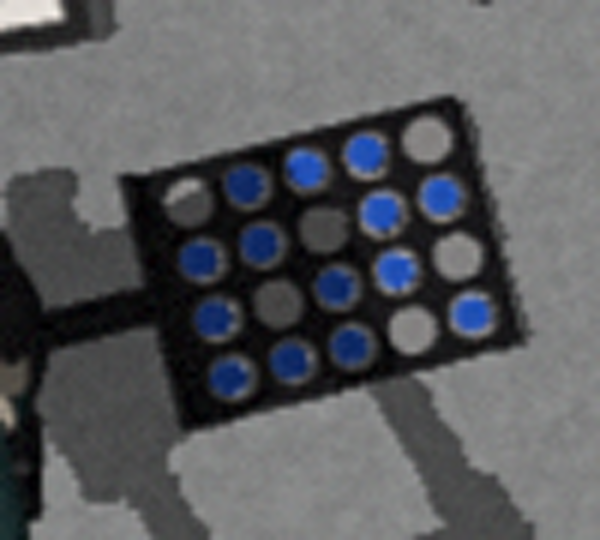

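```bash
python3 - <<'E'
from fit import *
from pl import *
def cp(L,u0,v0,s): return [((x+.5)/s-.5+u0,(y+.5)/s-.5+v0) for x,y in L]
t=fit(cp([(120,176),(190,430),(459,97),(528,340)],220,160,6),[(-.0625,.0475,.044),(-.0625,-.0475,.044),(.0625,.0475,.026),(.0625,-.0475,.026)],[.57,.2,-1.4])
print(t)
s,R=show();p=s["tool_pos"];yw=head(R)-np.pi/2;print(yw)
d=p[:2]-t[0][:2];
for a in(yw,t[0][2]): k,s_=np.cos(a),np.sin(a);print(k*d[0]+s_*d[1],-s_*d[0]+k*d[1])
E
```

```text
(array([ 0.55298424,  0.16822026, -1.28446465]), [[0.2, 0.1], [-0.3, 0.5], [0.2, -0.9], [-0.1, 0.3]])
t4.30 pos [0.5212 0.2818 0.0534] dock [-0.4607  0.0315  0.0534] head 0.2923 F [-1.  -0.4  2.3] w 0.138 q6 [0.45 0.15] tz [ 0.0071  0.0148 -0.9999]
-1.2785304894486875
-0.11795668432633917 0.002337661568993364
-0.11796847943867154 0.0016376500854903553
```

```bash
python3 - <<'E'
from pl import *
plan(D(-.243,.0,.0534),.1638,255,step=.018)
E
```

```text
t4.30 pos [0.5212 0.2818 0.0534] dock [-0.4607  0.0315  0.0534] head 0.2923 F [-1.  -0.4  2.3] w 0.138 q6 [0.45 0.15] tz [ 0.0071  0.0148 -0.9999]
[[255,[-0.0173,-0.0048,-0.0],0.12],[255,[-0.0178,-0.0027,-0.0],0.008],[255,[-0.0178,-0.0026,-0.0],0.0],[255,[-0.0178,-0.0026,-0.0],0.0],[255,[-0.0178,-0.0026,-0.0],0.0],[255,[-0.0178,-0.0026,-0.0],0.0],[255,[-0.0178,-0.0026,-0.0],0.0],[255,[-0.0178,-0.0026,-0.0],0.0]]
end [0.5241 0.138  0.0534] 0.164
```

Call:
servo_tool:
  moves:
    - [255,[-0.0173,-0.0048,0.0],0.016]
    - [255,[-0.0174,-0.0045,0.0],0.016]
    - [255,[-0.0174,-0.0042,0.0],0.016]
    - [255,[-0.0175,-0.0039,0.0],0.016]
    - [255,[-0.0175,-0.0036,0.0],0.016]
    - [255,[-0.0176,-0.0033,0.0],0.016]
    - [255,[-0.0177,-0.003,0.0],0.016]
    - [255,[-0.0178,-0.0027,0.0],0.016]

```text
time: 4.97
tool_pos: [0.5327, 0.1437, 0.0546]
tcp_rot: [2.027, 2.397, 0.06]
wrist_force: [0.3, 2.7, 1.5]
width: 0.137
```

```bash
python3 - <<'E'
from pl import *
plan(D(-.243,.0,.0534),.1638,255,step=.018)
E
```

```text
t4.97 pos [0.5327 0.1437 0.0546] dock [-0.3225  0.0203  0.0546] head 0.1668 F [0.3 2.7 1.5] w 0.137 q6 [0.21 0.02] tz [ 0.0265  0.028  -0.9993]
[[255,[-0.0174,-0.0045,0.0003],0.003],[255,[-0.0174,-0.0045,0.0003],-0.0],[255,[-0.0174,-0.0044,0.0003],-0.0],[255,[-0.0174,-0.0044,0.0002],-0.0],[255,[-0.0099,-0.0026,0.0001],-0.0],[255,[-0.0,0.0,0.0],-0.0],[255,[-0.0,0.0,0.0],-0.0],[255,[-0.0,0.0,0.0],-0.0]]
end [0.5256 0.062  0.0534] 0.164
```

```bash
cat > lev.py <<'E'
from h import *
def lev(c):
    w=cloud(c);P=c["pixels"].astype(int);m=(P[...,2]>P[...,0]+40)&(P[...,2]>P[...,1]+30)&(w[...,2]>.025)&(w[...,2]<.06)
    n,l,st,ce=cv2.connectedComponentsWithStats(cv2.dilate(m.astype(np.uint8),np.ones((7,7))))
    for i in range(1,n):
        q=w[m&(l==i)]
        if len(q)<60: continue
        A=np.c_[q[:,:2]-q[:,:2].mean(0),np.ones(len(q))];s=np.linalg.lstsq(A,q[:,2],rcond=None)[0]
        print(ce[i].round(),len(q),q.mean(0).round(4),"slope",s[:2].round(4))
if __name__=="__main__":
    import sys
    lev(load("top",int(sys.argv[1])))
E
python3 lev.py 0;python3 lev.py 2; python3 - <<'E'
from pl import *
from h import *
c=bot.read_camera("top");np.savez("top3.npz",**c)
cv2.imwrite("pics/top3.png",cv2.resize(c["pixels"][150:250,240:380,::-1],None,fx=5,fy=5,interpolation=cv2.INTER_CUBIC))
c=bot.read_camera("scene");np.savez("scene3.npz",**c)
cv2.imwrite("pics/scene3.png",cv2.resize(c["pixels"][150:270,230:390,::-1],None,fx=5,fy=5,interpolation=cv2.INTER_CUBIC))
E
python3 lev.py 3
```

```text
[291. 136.] 148 [0.7047 0.1355 0.0274] slope [-0.0119  0.0001]
[274. 204.] 423 [0.5501 0.1701 0.0384] slope [-0.012   0.0006]
[267. 274.] 165 [0.3989 0.1802 0.0275] slope [0.0004 0.0075]
[291. 136.] 149 [0.7032 0.1345 0.0273] slope [ 0.0047 -0.0042]
[273. 204.] 396 [0.5525 0.168  0.0387] slope [-0.0031  0.0293]
[267. 274.] 163 [0.3985 0.1811 0.0275] slope [ 0.0022 -0.0027]
[291. 136.] 149 [0.7033 0.1356 0.0274] slope [-0.0001  0.0031]
[343. 204.] 303 [0.5553 0.0163 0.0394] slope [0.008  0.0461]
[267. 274.] 167 [0.3996 0.18   0.0276] slope [-0.0013 -0.001 ]
```

View pics/scene3.png

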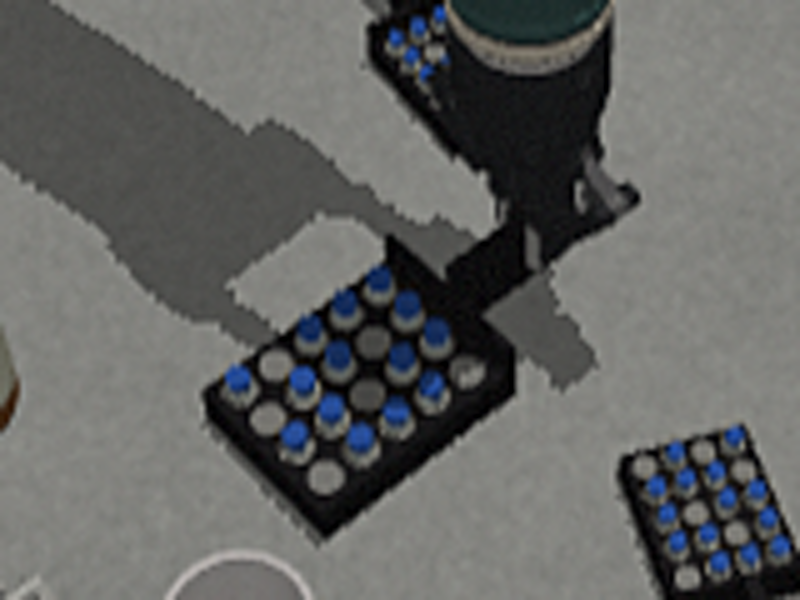

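View pics/top3.png

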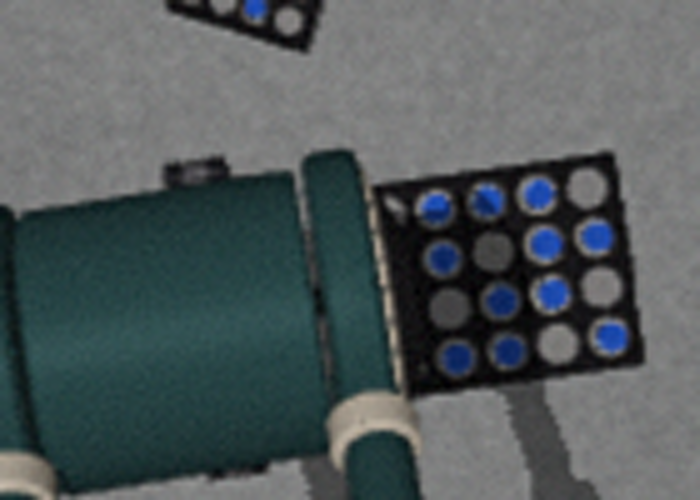

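Call:
servo_tool:
  moves:
    - [255,[0.0,0.0,0.001],0.0]
    - [255,[0.0,0.0,0.001],0.0]
    - [255,[0.0,0.0,0.001],0.0]
    - [170,[0.0,0.0,0.0],0.0]
    - [170,[0.0,0.0,0.0],0.0]
    - [170,[0.0,0.0,0.0],0.0]
    - [170,[0.0,0.0,0.0],0.0]
    - [170,[0.0,0.0,0.0],0.0]

```text
time: 5.73
tool_pos: [0.5331, 0.145, 0.0527]
tcp_rot: [2.024, 2.398, 0.058]
wrist_force: [0.4, 0.1, 0.0]
width: 0.332
```

```bash
python3 - <<'E'
from pl import *
from lev import *
show()
c=bot.read_camera("top");np.savez("top4.npz",**c);lev(c)
E
```

```text
t5.73 pos [0.5331 0.145  0.0527] dock [-0.3238  0.0209  0.0527] head 0.1683 F [0.4 0.1 0. ] w 0.332 q6 [0.21 0.02] tz [ 0.0259  0.0266 -0.9993]
[291. 136.] 151 [0.7024 0.1361 0.0274] slope [-0.0006 -0.0007]
[343. 205.] 308 [0.5548 0.0154 0.0382] slope [-0.0115  0.036 ]
[267. 274.] 158 [0.3978 0.1788 0.0274] slope [0.0036 0.0029]
```

Call:
servo_tool:
  moves:
    - [100,[0.0,0.0,-0.02],0.0]
    - [100,[0.0,0.0,-0.04],0.0]
    - [100,[0.0,0.0,-0.02],0.0]
    - [100,[0.03,0.0,0.0],0.0]
    - [100,[0.03,0.0,0.0],0.0]
    - [100,[0.03,0.0,0.0],0.0]
    - [100,[0.0,0.0,0.0],0.0]
    - [100,[0.0,0.0,0.0],0.0]

```text
time: 6.45
tool_pos: [0.515, 0.2347, 0.1375]
tcp_rot: [2.029, 2.397, 0.058]
wrist_force: [-0.2, -0.2, -0.2]
width: 0.609
```

```bash
python3 - <<'E'
from pl import *
show()
E
```

```text
t6.45 pos [0.515  0.2347 0.1375] dock [-0.4152  0.0177  0.1375] head 0.1652 F [-0.2 -0.2 -0.2] w 0.609 q6 [0.37 0.2 ] tz [ 0.0246  0.0279 -0.9993]
```

Call:
servo_tool:
  moves:
    - [100,[0.0,0.03,0.0],0.0]
    - [100,[0.0,0.03,0.0],0.0]
    - [100,[0.0,0.0,0.0],0.0]
    - [100,[0.0,0.0,0.0],0.0]
    - [100,[0.0,0.0,0.0],0.1]
    - [100,[0.0,0.0,0.0],0.1]
    - [100,[0.0,0.0,0.0],0.0]
    - [100,[0.0,0.0,0.0],0.0]

```text
time: 7.12
tool_pos: [0.5709, 0.2394, 0.1339]
tcp_rot: [-2.261, -2.171, -0.041]
wrist_force: [-0.3, 0.7, -0.0]
width: 0.607
```

```bash
python3 - <<'E'
from pl import *
show()
E
```

```text
t7.12 pos [0.5709 0.2394 0.1339] dock [-0.4107  0.0736  0.1339] head -0.0411 F [-0.3  0.7 -0. ] w 0.607 q6 [0.35 0.38] tz [ 0.0142  0.0231 -0.9996]
```

Call:
servo_tool:
  moves:
    - [100,[0.0,0.0,0.0],-0.1]
    - [100,[0.0,0.0,0.0],-0.1]
    - [100,[0.0,0.0,0.0],0.0]
    - [100,[0.0,0.0,0.0],0.0]
    - [100,[0.0,0.03,0.0],0.0]
    - [100,[0.0,0.03,0.0],0.0]
    - [100,[0.0,0.0,0.0],0.0]
    - [100,[0.0,0.0,0.0],0.0]

```text
time: 7.78
tool_pos: [0.6252, 0.2462, 0.1314]
tcp_rot: [-2.022, -2.393, -0.029]
wrist_force: [0.5, -0.4, 0.1]
width: 0.609
```

```bash
python3 - <<'E'
from pl import *
show()
E
```

```text
t7.78 pos [0.6252 0.2462 0.1314] dock [-0.4086  0.1282  0.1314] head 0.1678 F [ 0.5 -0.4  0.1] w 0.609 q6 [0.33 0.15] tz [ 0.0054  0.0198 -0.9998]
```

Call:
servo_tool:
  moves:
    - [100,[-0.012,-0.012,0.0],0.0]
    - [100,[-0.012,-0.012,0.0],0.0]
    - [100,[-0.012,-0.012,0.0],0.0]
    - [100,[-0.012,-0.012,0.0],0.0]
    - [100,[-0.012,-0.012,0.0],0.0]
    - [100,[-0.012,-0.012,0.0],0.0]
    - [100,[0.0,0.0,0.0],0.0]
    - [100,[0.0,0.0,0.0],0.0]

```text
time: 8.45
tool_pos: [0.5577, 0.1601, 0.128]
tcp_rot: [-2.027, -2.385, -0.025]
wrist_force: [0.2, -0.1, 0.8]
width: 0.607
```

```bash
python3 - <<'E'
from pl import *
show()
E
```

```text
t8.45 pos [0.5577 0.1601 0.128 ] dock [-0.3346  0.0476  0.128 ] head 0.1623 F [ 0.2 -0.1  0.8] w 0.607 q6 [0.23 0.05] tz [ 0.0017  0.0196 -0.9998]
```

```bash
python3 - <<'E'
from pl import *
plan([.5331,.145,.1],.165,100,step=.02)
E
```

```text
t8.45 pos [0.5577 0.1601 0.128 ] dock [-0.3346  0.0476  0.128 ] head 0.1623 F [ 0.2 -0.1  0.8] w 0.607 q6 [0.23 0.05] tz [ 0.0017  0.0196 -0.9998]
[[100,[-0.0054,-0.0133,0.0139],-0.003],[100,[-0.0054,-0.0133,0.0139],0.0],[100,[-0.0,-0.0002,0.0002],0.0],[100,[-0.0,0.0,-0.0],0.0],[100,[-0.0,0.0,-0.0],0.0],[100,[-0.0,0.0,-0.0],0.0],[100,[-0.0,0.0,-0.0],0.0],[100,[-0.0,0.0,-0.0],0.0]]
end [0.5331 0.145  0.1   ] 0.165
```

Call:
servo_tool:
  moves:
    - [100,[-0.0054,-0.013,0.005],-0.003]
    - [100,[-0.0054,-0.013,0.005],0.0]
    - [100,[0.0,0.0,0.02],0.0]
    - [100,[0.0,0.0,0.02],0.0]
    - [100,[0.0,0.0,0.01],0.0]
    - [100,[0.0,0.0,0.0],0.0]
    - [100,[0.0,0.0,0.0],0.0]
    - [100,[0.0,0.0,0.0],0.0]

```text
time: 9.12
tool_pos: [0.5364, 0.1503, 0.0694]
tcp_rot: [-2.027, -2.39, -0.037]
wrist_force: [-0.1, -0.4, 0.6]
width: 0.608
```

```bash
python3 - <<'E'
from pl import *
plan([.5331,.145,.050],.165,100,step=.02)
from lev import *
c=bot.read_camera("top");np.savez("top5.npz",**c)
cv2.imwrite("pics/top5.png",cv2.resize(c["pixels"][150:250,240:380,::-1],None,fx=5,fy=5,interpolation=cv2.INTER_CUBIC))
E
```

```text
t9.12 pos [0.5364 0.1503 0.0694] dock [-0.3284  0.025   0.0694] head 0.1642 F [-0.1 -0.4  0.6] w 0.608 q6 [0.22 0.04] tz [ 0.0096  0.023  -0.9997]
[[100,[-0.0046,-0.0041,0.019],-0.001],[100,[-0.0001,-0.0,0.0004],0.0],[100,[0.0,-0.0,0.0],0.0],[100,[0.0,-0.0,0.0],0.0],[100,[0.0,-0.0,0.0],0.0],[100,[0.0,-0.0,0.0],0.0],[100,[0.0,-0.0,0.0],0.0],[100,[0.0,-0.0,0.0],0.0]]
end [0.5331 0.145  0.05  ] 0.165
```

View pics/top5.png

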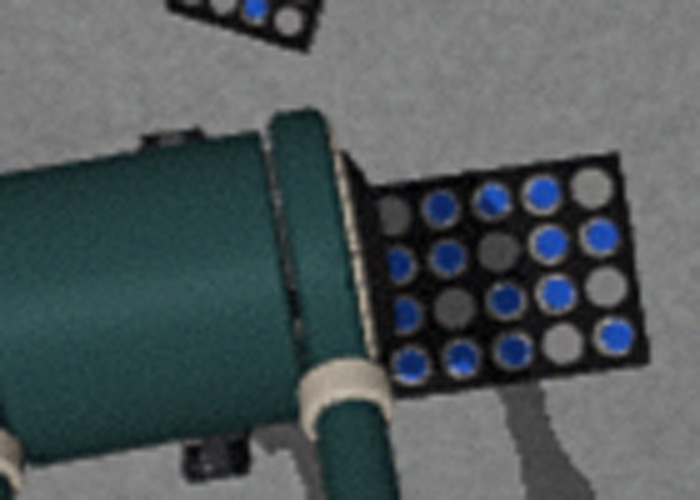

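Call:
servo_tool:
  moves:
    - [100,[-0.0046,-0.0041,0.015],0.0]
    - [100,[-0.001,0.0,0.004],0.0]
    - [100,[0.0,0.0,0.001],0.0]
    - [255,[0.0,0.0,0.0],0.0]
    - [255,[0.0,0.0,0.0],0.0]
    - [255,[0.0,0.0,0.0],0.0]
    - [255,[0.0,0.0,0.0],0.0]
    - [255,[0.0,0.0,0.0],0.0]
  newtons: 20

```text
time: 9.83
tool_pos: [0.5383, 0.1465, 0.0553]
tcp_rot: [-2.031, -2.392, -0.049]
wrist_force: [-1.2, 0.7, -0.8]
width: 0.135
```

```bash
python3 - <<'E'
from pl import *
plan(D(-.243,.0,.052),.1638,255,step=.018)
E
```

```text
t9.83 pos [0.5383 0.1465 0.0553] dock [-0.3244  0.0262  0.0553] head 0.1629 F [-1.2  0.7 -0.8] w 0.135 q6 [0.21 0.03] tz [ 0.0178  0.0259 -0.9995]
[[255,[-0.0171,-0.0055,0.0007],-0.001],[255,[-0.0171,-0.0055,0.0007],0.0],[255,[-0.0171,-0.0055,0.0007],0.0],[255,[-0.0171,-0.0055,0.0007],0.0],[255,[-0.013,-0.0042,0.0005],0.0],[255,[0.0,-0.0,-0.0],0.0],[255,[0.0,-0.0,-0.0],0.0],[255,[0.0,-0.0,-0.0],0.0]]
end [0.5257 0.0619 0.052 ] 0.164
```

```bash
python3 - <<'E'
from pl import *
from lev import *
c=bot.read_camera("top");np.savez("top6.npz",**c);lev(c)
cv2.imwrite("pics/top6.png",cv2.resize(c["pixels"][160:250,300:400,::-1],None,fx=6,fy=6,interpolation=cv2.INTER_CUBIC))
c=bot.read_camera("scene");np.savez("scene6.npz",**c);lev(c)
cv2.imwrite("pics/scene6.png",cv2.resize(c["pixels"][190:270,260:360,::-1],None,fx=6,fy=6,interpolation=cv2.INTER_CUBIC))
E
```

```text
[291. 136.] 144 [0.7035 0.1346 0.0274] slope [0.0052 0.0027]
[342. 205.] 307 [0.5548 0.0169 0.0388] slope [-0.0084  0.0317]
[267. 274.] 174 [0.3993 0.1801 0.0274] slope [0.005  0.0078]
[303. 223.] 266 [0.5557 0.029  0.0381] slope [0.0183 0.0024]
[373. 251.] 100 [0.704  0.1337 0.0269] slope [ 0.0007 -0.0047]
```

View pics/top6.png

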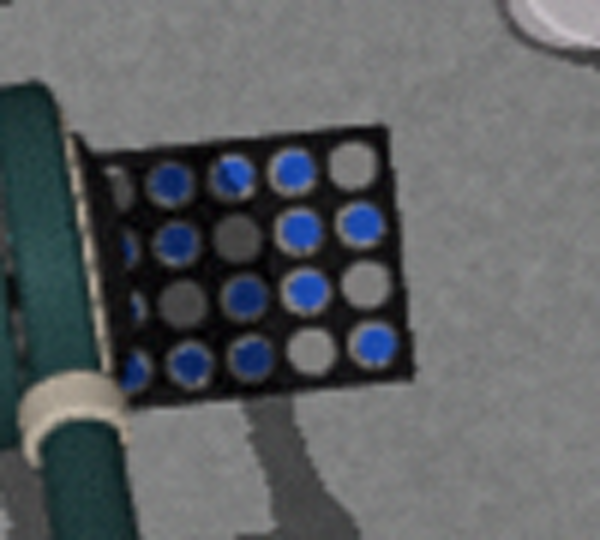

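View pics/scene6.png

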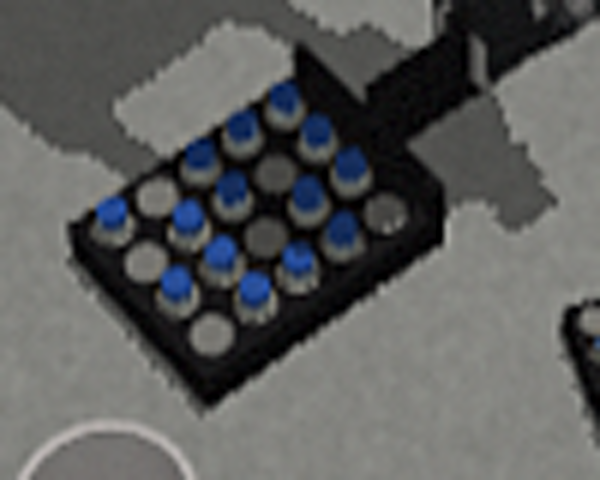

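```bash
python3 - <<'E'
from fit import *
from pl import *
def cp(L,u0,v0,s): return [((x+.5)/s-.5+u0,(y+.5)/s-.5+v0) for x,y in L]
print(fit(cp([(387,127),(413,379),(78,133)],300,160,6),[(.0625,.0475,.026),(.0625,-.0475,.026),(-.0625,.0475,.044)],[.57,.0,-1.4]))
cs=load("scene")
print(fit(cp([(70,228),(205,410),(300,45),(445,187)],260,190,6),[(.0625,-.0475,.026),(.0625,.0475,0),(-.0625,-.0475,.044),(-.0625,.0475,.044)],[.57,.0,-1.4],cs))
# dock in scene
print(fit(cp([(350,72),(610,385),(45,280)],150,230,6),[(0,-.065,.075),(0,.105,.075),(.135,-.065,.075)],[.57,-.2,-1.4],cs))
for t in ([.5586,.034],): pass
s,R=show()
E
```

```text
(array([ 0.55693275,  0.02570156, -1.50656204]), [[2.5, -0.5], [0.2, 0.5], [-2.6, -0.0]])
(array([ 0.55436872,  0.02672573, -1.43978996]), [[-0.9, -0.5], [0.5, 0.6], [0.1, -0.5], [0.3, 0.2]])
(array([ 0.56715394, -0.17806074, -1.41865425]), [[0.9, -0.7], [0.9, 0.3], [-1.8, 0.2]])
t9.93 pos [0.5384 0.1465 0.0552] dock [-0.3244  0.0263  0.0552] head 0.1632 F [-1.4  0.7  0.6] w 0.139 q6 [0.21 0.03] tz [ 0.0181  0.026  -0.9995]
```

```bash
python3 - <<'E'
from fit import *
from pl import *
def cp(L,u0,v0,s): return [((x+.5)/s-.5+u0,(y+.5)/s-.5+v0) for x,y in L]
print(fit(cp([(387,127),(413,379)],300,160,6),[(.0625,.0475,.026),(.0625,-.0475,.026)],[.57,.0,-1.4]))
# vial grid directions at z=.04 blue / world
for L in ([(170,185),(294,171)],[(190,364),(376,344)],[(300,231),(362,223)],[(306,291),(246,297)],[(190,364),(170,185)],[(250,356),(232,177)],[(376,344),(362,223)]):
    a,b=[ray(c,*q,.04) for q in cp(L,300,160,6)];d=b-a;print(np.arctan2(d[1],d[0]).round(4))
a,b=[ray(c,*q,.04) for q in cp([(190,364),(376,344)],300,160,6)]
print("original rows")
for L in ([(365,188),(485,155)],[(353,383),(596,313)]):
    a,b=[ray(c,*q,.04) for q in cp(L,200,160,6)];d=b-a;print(np.arctan2(d[1],d[0]).round(4))
E
```

```text
(array([ 0.55329985,  0.02834992, -1.44958323]), [[-0.0, -0.5], [0.0, 0.5]])
-1.4333
-1.4405
-1.4181
1.6942
0.1341
0.1219
0.1344
original rows
-1.2759
-1.2662
```

```bash
python3 - <<'E'
from pl import *
plan(D(-.255,.0,.054),.191,255,step=.015)
E
```

```text
t9.93 pos [0.5384 0.1465 0.0552] dock [-0.3244  0.0263  0.0552] head 0.1632 F [-1.4  0.7  0.6] w 0.139 q6 [0.21 0.03] tz [ 0.0181  0.026  -0.9995]
[[255,[-0.014,-0.0053,0.0002],-0.028],[255,[-0.0139,-0.0057,0.0003],0.0],[255,[-0.0139,-0.0057,0.0002],0.0],[255,[-0.0139,-0.0057,0.0003],0.0],[255,[-0.0131,-0.0054,0.0002],0.0],[255,[-0.0,-0.0,0.0],0.0],[255,[-0.0,-0.0,0.0],0.0],[255,[-0.0,-0.0,0.0],0.0]]
end [0.5237 0.0738 0.054 ] 0.191
```

Call:
servo_tool:
  moves:
    - [255,[-0.012,-0.005,0.0003],-0.007]
    - [255,[-0.012,-0.005,0.0003],-0.007]
    - [255,[-0.012,-0.005,0.0003],-0.007]
    - [255,[-0.012,-0.005,0.0003],-0.007]
    - [255,[-0.012,-0.005,0.0003],0.0]
    - [255,[-0.008,-0.003,0.0003],0.0]
    - [255,[0.0,0.0,0.0],0.0]
    - [255,[0.0,0.0,0.0],0.0]

```text
time: 10.6
tool_pos: [0.53, 0.0777, 0.0566]
tcp_rot: [1.992, 2.422, 0.076]
wrist_force: [-0.0, 2.7, 0.1]
width: 0.135
```

```bash
cat > look.py <<'E'
import sys
from pl import *
from lev import *
k=sys.argv[1];b=[int(x) for x in sys.argv[2:]]
show()
c=bot.read_camera("top");np.savez(f"top{k}.npz",**c);lev(c)
f=lambda c,a,n:cv2.imwrite(f"pics/{n}{k}.png",cv2.resize(c["pixels"][a[1]:a[3],a[0]:a[2],::-1],None,fx=6,fy=6,interpolation=cv2.INTER_CUBIC))
f(c,b[:4],"top")
c=bot.read_camera("scene");np.savez(f"scene{k}.npz",**c);lev(c)
f(c,b[4:],"scene")
E
python3 look.py 7 320 150 450 250 220 190 350 290
```

```text
t10.60 pos [0.53   0.0777 0.0566] dock [-0.2578  0.0069  0.0566] head 0.1938 F [-0.   2.7  0.1] w 0.135 q6 [ 0.08 -0.14] tz [ 0.0345  0.034  -0.9988]
[291. 136.] 150 [0.7033 0.1344 0.0275] slope [ 0.0015 -0.0081]
[381. 203.] 218 [ 0.5611 -0.0642  0.0394] slope [-0.0191  0.0603]
[267. 274.] 165 [0.3991 0.1803 0.0276] slope [-0.0055 -0.0008]
[279. 235.] 273 [ 0.5544 -0.0368  0.0391] slope [0.0322 0.0018]
[373. 251.] 118 [0.7054 0.1337 0.0269] slope [ 0.0097 -0.0096]
```

View pics/top7.png

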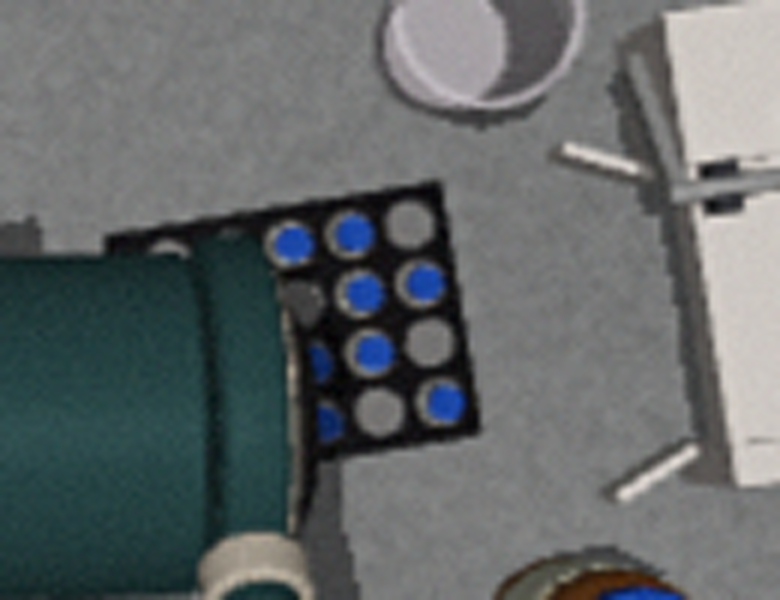

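View pics/scene7.png

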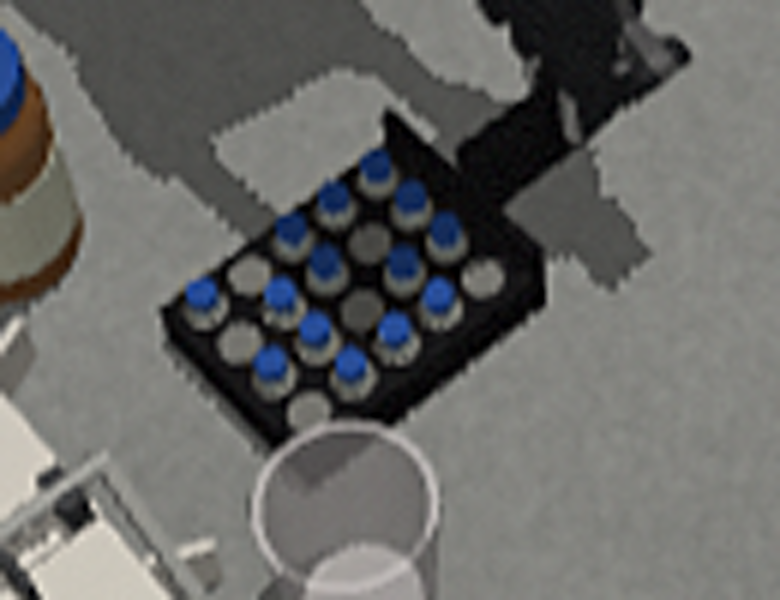

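Call:
servo_tool:
  moves:
    - [255,[0.0,0.0,0.001],0.0]
    - [255,[0.0,0.0,0.001],0.0]
    - [255,[0.0,0.0,0.001],0.0]
    - [255,[0.0,0.0,0.001],0.0]
    - [255,[0.0,0.0,0.001],0.0]
    - [255,[0.0,0.0,0.001],0.0]
    - [255,[0.0,0.0,0.0],0.0]
    - [255,[0.0,0.0,0.0],0.0]

```text
time: 11.37
tool_pos: [0.5302, 0.0784, 0.0555]
tcp_rot: [1.982, 2.43, 0.062]
wrist_force: [-1.8, -1.8, 4.0]
width: 0.136
```

```bash
python3 look.py 8 320 150 450 250 220 190 350 290
```

```text
t11.37 pos [0.5302 0.0784 0.0555] dock [-0.2584  0.0072  0.0555] head 0.2021 F [-1.8 -1.8  4. ] w 0.136 q6 [ 0.09 -0.14] tz [ 0.0285  0.0275 -0.9992]
[291. 136.] 152 [0.703  0.1358 0.0275] slope [0.0004 0.014 ]
[380. 203.] 231 [ 0.5588 -0.0628  0.039 ] slope [-0.0186  0.0425]
[267. 274.] 167 [0.3982 0.1796 0.0275] slope [ 0.     -0.0002]
[279. 235.] 290 [ 0.5557 -0.0369  0.0386] slope [ 0.0192 -0.0005]
[373. 251.] 106 [0.7038 0.1338 0.0271] slope [-0.002 -0.013]
```

```bash
cat > tp.py <<'E'
# tray pose from lead corners px + row lines
from fit import *
from pl import *
def cp(L,u0,v0,s): return [((x+.5)/s-.5+u0,(y+.5)/s-.5+v0) for x,y in L]
def tp(lead,rows,off):
    a,b=[ray(c,*q,.026) for q in cp(lead,*off,6)]
    ys=[]
    for L in rows:
        p,q=[ray(c,*q,.04) for q in cp(L,*off,6)];d=q-p;ys.append(np.arctan2(d[1],d[0]))
    d=a-b;e=np.arctan2(d[1],d[0])-np.pi/2
    yw=np.mean(ys);m=(a+b)/2-.0625*np.array([np.cos(yw),np.sin(yw),0])
    print("lead yaw",e,"rows",np.round(ys,3),"len",np.linalg.norm(d),"mid dock",todock(m).round(4),"lead dock",todock(a).round(4),todock(b).round(4),"yaw rel",yw-YD)
E
python3 - <<'E'
from tp import *
tp([(440,183),(480,432)],[[(294,244),(352,234)],[(362,293),(422,284)]],(320,150))
E
```

```text
lead yaw -1.3961991877629805 rows [-1.375 -1.398] len 0.0926518741495081 mid dock [-0.1394  0.0106  0.026 ] lead dock [-0.0774  0.0582  0.026 ] [-0.0764 -0.0344  0.026 ] yaw rel 0.020314967046615173
```

View pics/top8.png

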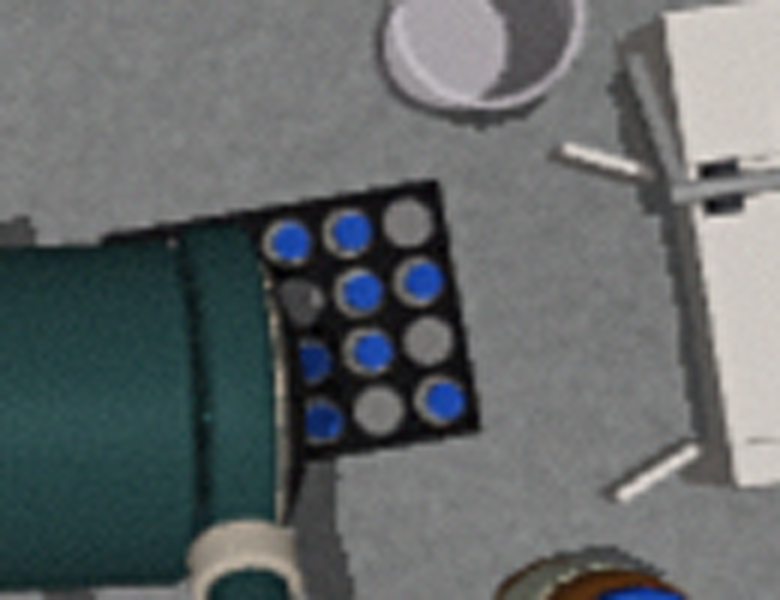

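Call:
servo_tool:
  moves:
    - [255,[-0.008,-0.0015,0.0012],0.003]
    - [255,[-0.008,-0.0015,0.0012],0.003]
    - [255,[-0.008,-0.0015,0.0012],0.003]
    - [255,[-0.008,-0.0015,0.0012],0.003]
    - [255,[-0.008,-0.0015,0.0012],0.003]
    - [255,[-0.008,-0.0015,0.0012],0.003]
    - [255,[0.0,0.0,0.001],0.0]
    - [255,[0.0,0.0,0.001],0.0]

```text
time: 12.13
tool_pos: [0.5397, 0.043, 0.0555]
tcp_rot: [-2.022, -2.402, -0.106]
wrist_force: [-3.6, -0.5, 9.5]
width: 0.135
```

```bash
python3 look.py 9 340 150 470 250 190 200 320 300
```

```text
t12.13 pos [0.5397 0.043  0.0555] dock [-0.222   0.0108  0.0555] head 0.1704 F [-3.6 -0.5  9.5] w 0.135 q6 [ 0.   -0.22] tz [ 0.0434  0.052  -0.9977]
[291. 136.] 151 [0.7039 0.1351 0.0273] slope [-0.0077  0.0043]
[393. 191.] 103 [ 0.5858 -0.0934  0.0388] slope [-0.056  0.035]
[267. 274.] 166 [0.3987 0.1802 0.0274] slope [ 0.0113 -0.0033]
[322. 161.] 60 [0.4004 0.182  0.0268] slope [ 0.0032 -0.0067]
[267. 244.] 290 [ 0.5596 -0.0728  0.0388] slope [0.035  0.0066]
[373. 250.] 103 [0.7038 0.1343 0.0271] slope [ 0.0031 -0.024 ]
```

View pics/top9.png

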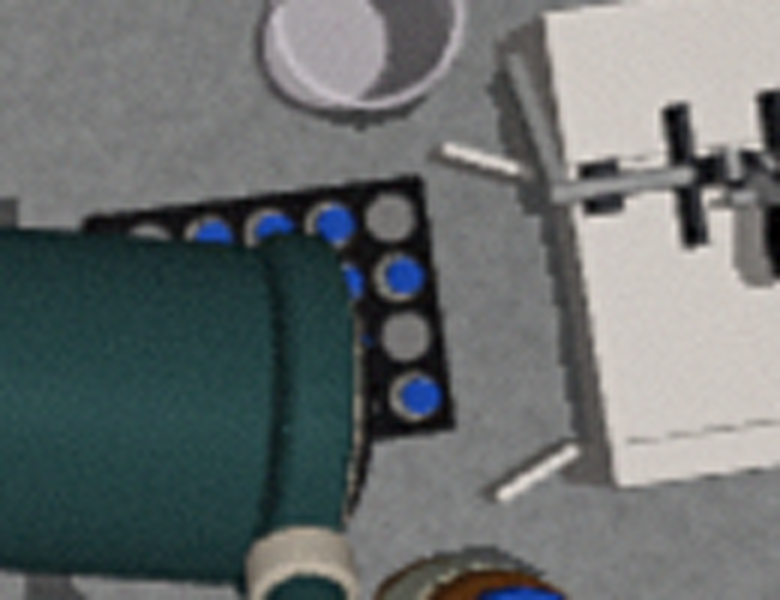

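View pics/scene9.png

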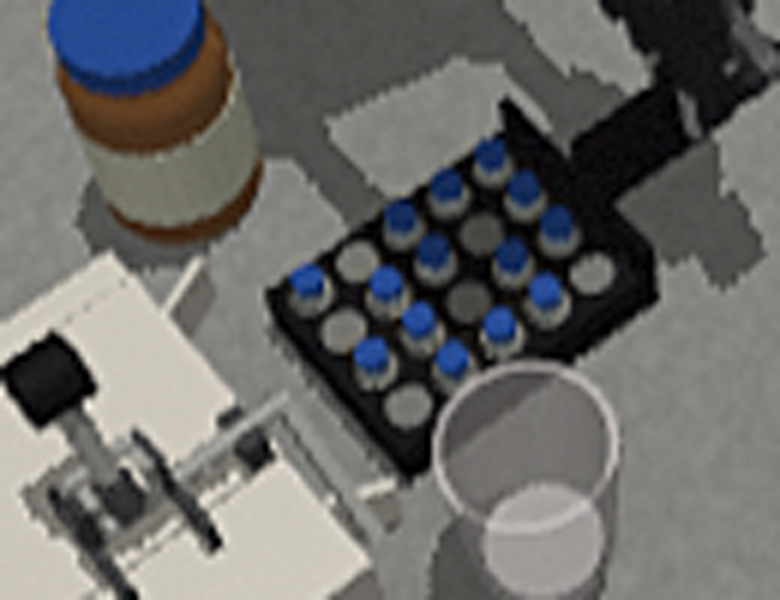

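Call:
servo_tool:
  moves:
    - [255,[0.0,0.0,0.0],0.0]
    - [180,[0.0,0.0,0.0],0.0]
    - [100,[0.0,0.0,0.0],0.0]
    - [100,[0.0,0.0,0.0],0.0]
    - [100,[0.0,0.0,0.0],0.0]
    - [100,[0.0,0.0,0.0],0.0]
    - [100,[0.0,0.0,-0.005],0.0]
    - [100,[0.0,0.0,0.0],0.0]

```text
time: 12.9
tool_pos: [0.5405, 0.0437, 0.06]
tcp_rot: [2.02, 2.403, 0.109]
wrist_force: [1.3, 0.2, 0.9]
width: 0.608
```

```bash
python3 look.py 10 340 150 470 250 190 200 320 300
```

```text
t12.90 pos [0.5405 0.0437 0.06  ] dock [-0.2226  0.0117  0.06  ] head 0.1714 F [1.3 0.2 0.9] w 0.608 q6 [ 0.   -0.22] tz [ 0.0453  0.0526 -0.9976]
[291. 136.] 157 [0.7023 0.1354 0.0272] slope [ 0.002  -0.0043]
[392. 190.] 100 [ 0.5877 -0.0917  0.0375] slope [-0.1376  0.0339]
[267. 274.] 171 [0.3992 0.1803 0.0276] slope [-0.002  -0.0031]
[322. 161.] 61 [0.4008 0.1816 0.0269] slope [-0.0077 -0.0082]
[267. 244.] 279 [ 0.5611 -0.0731  0.0381] slope [ 0.0053 -0.0087]
[373. 251.] 115 [0.7047 0.1348 0.0271] slope [ 0.0096 -0.0125]
```

View pics/scene10.png

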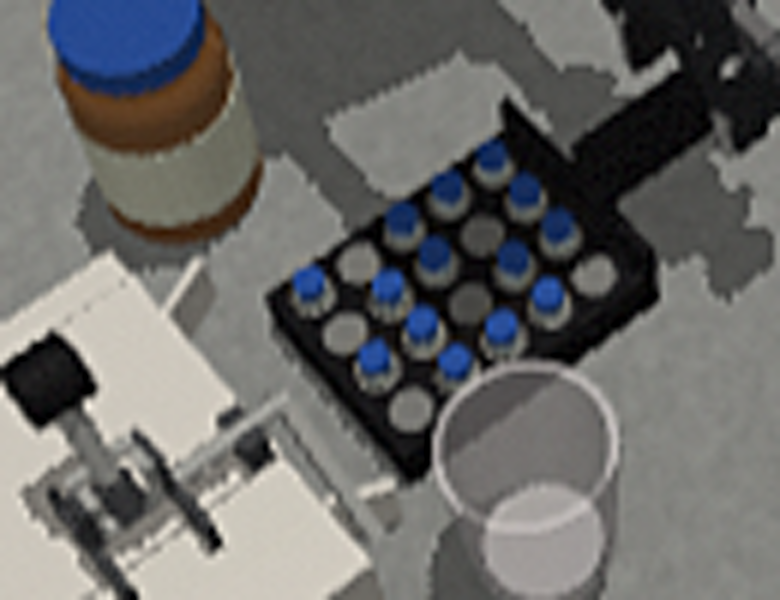

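View pics/top10.png

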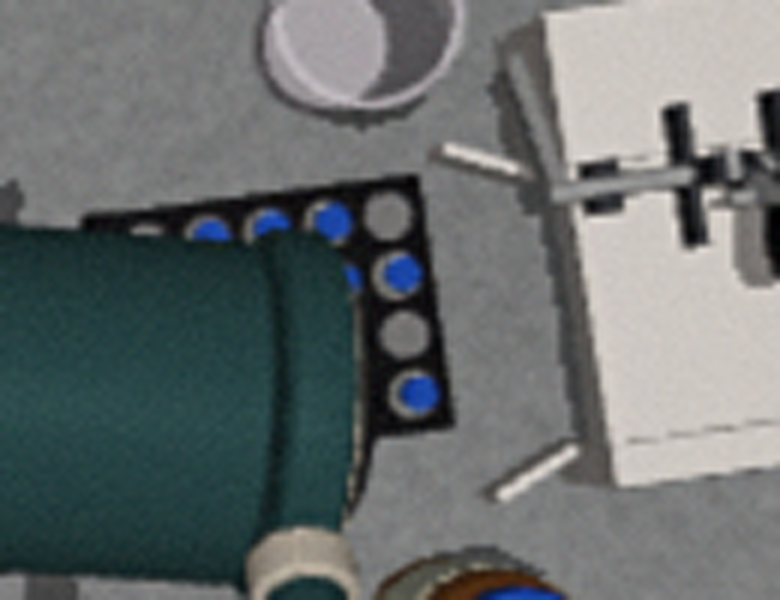

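Call:
servo_tool:
  moves:
    - [100,[0.0,0.0,-0.03],0.0]
    - [100,[0.0,0.0,-0.04],0.0]
    - [100,[0.0,0.0,-0.02],0.0]
    - [100,[0.0,0.0,0.0],0.0]
    - [100,[0.0,0.03,0.0],0.0]
    - [100,[0.0,0.03,0.0],0.0]
    - [100,[0.0,0.03,0.0],0.0]
    - [100,[0.0,0.0,0.0],0.0]

```text
time: 13.67
tool_pos: [0.6222, 0.0543, 0.1524]
tcp_rot: [-2.019, -2.398, -0.1]
wrist_force: [0.4, 0.6, 1.1]
width: 0.61
```

```bash
python3 - <<'E'
from pl import *
show()
E
```

```text
t13.67 pos [0.6222 0.0543 0.1524] dock [-0.2197  0.094   0.1524] head 0.1704 F [0.4 0.6 1.1] w 0.61 q6 [ 0.02 -0.18] tz [ 0.0369  0.0525 -0.9979]
```

Call:
servo_tool:
  moves:
    - [100,[0.03,0.0,0.0],0.0]
    - [100,[0.03,0.0,0.0],0.0]
    - [100,[0.03,0.0,0.0],0.0]
    - [100,[0.0,0.0,0.0],0.0]
    - [100,[0.0,0.0,0.0],0.0]
    - [100,[0.0,0.0,0.0],0.0]
    - [100,[0.0,0.0,0.0],0.0]
    - [100,[0.0,0.0,0.0],0.0]

```text
time: 14.33
tool_pos: [0.6038, 0.1432, 0.1478]
tcp_rot: [-2.018, -2.391, -0.087]
wrist_force: [0.4, -0.4, -0.2]
width: 0.609
```

```bash
python3 - <<'E'
from pl import *
show()
E
```

```text
t14.33 pos [0.6038 0.1432 0.1478] dock [-0.3105  0.0903  0.1478] head 0.168 F [ 0.4 -0.4 -0.2] w 0.609 q6 [ 0.17 -0.03] tz [ 0.0269  0.0497 -0.9984]
```

Call:
servo_tool:
  moves:
    - [100,[-0.015,0.0,0.0],0.0]
    - [100,[-0.03,0.0,0.0],0.0]
    - [100,[-0.04,0.0,0.0],0.0]
    - [100,[-0.04,0.0,0.0],0.0]
    - [100,[0.0,0.0,0.0],0.0]
    - [100,[0.0,0.0,0.0],0.0]
    - [100,[0.0,0.0,0.0],0.0]
    - [100,[0.0,0.0,0.0],0.0]

```text
time: 15.0
tool_pos: [0.6252, 0.0091, 0.1415]
tcp_rot: [-2.027, -2.385, -0.087]
wrist_force: [-0.3, 0.1, -0.1]
width: 0.608
```

```bash
python3 - <<'E'
from pl import *
s,R=show();print(s["q"].round(4))
E
```

```text
t15.00 pos [0.6252 0.0091 0.1415] dock [-0.1746  0.0896  0.1415] head 0.161 F [-0.3  0.1 -0.1] w 0.608 q6 [-0.05 -0.24] tz [ 0.0279  0.049  -0.9984]
[-0.0513  0.2489  1.8457  0.059   1.0225 -0.2432]
```

Call:
servo_tool:
  moves:
    - [100,[0.0,0.03,-0.002],0.0]
    - [100,[0.0,0.03,-0.002],0.0]
    - [100,[0.0,0.03,-0.002],0.0]
    - [100,[0.0,0.0,0.0],0.0]
    - [100,[0.0,-0.012,0.0],0.0]
    - [100,[0.0,-0.012,0.0],0.0]
    - [100,[0.0,-0.012,0.0],0.0]
    - [100,[0.0,0.0,0.0],0.0]

```text
time: 15.67
tool_pos: [0.6719, 0.0267, 0.145]
tcp_rot: [-2.01, -2.387, -0.077]
wrist_force: [0.2, -0.2, -1.0]
width: 0.608
```

```bash
python3 look.py 11 290 150 420 250 190 200 320 300
```

```text
t15.67 pos [0.6719 0.0267 0.145 ] dock [-0.1844  0.1386  0.145 ] head 0.1707 F [ 0.2 -0.2 -1. ] w 0.608 q6 [-0.02 -0.22] tz [ 0.0166  0.0508 -0.9986]
[291. 136.] 152 [0.7035 0.1353 0.0274] slope [ 0.0009 -0.0114]
[386. 194.] 205 [ 0.5795 -0.0756  0.0379] slope [-0.037   0.0091]
[267. 274.] 167 [0.3991 0.1804 0.0275] slope [-0.0008 -0.0021]
[267. 244.] 283 [ 0.5607 -0.0726  0.0382] slope [ 0.0112 -0.0068]
[373. 251.] 103 [0.7043 0.1329 0.0271] slope [0.0159 0.0131]
```

View pics/top11.png

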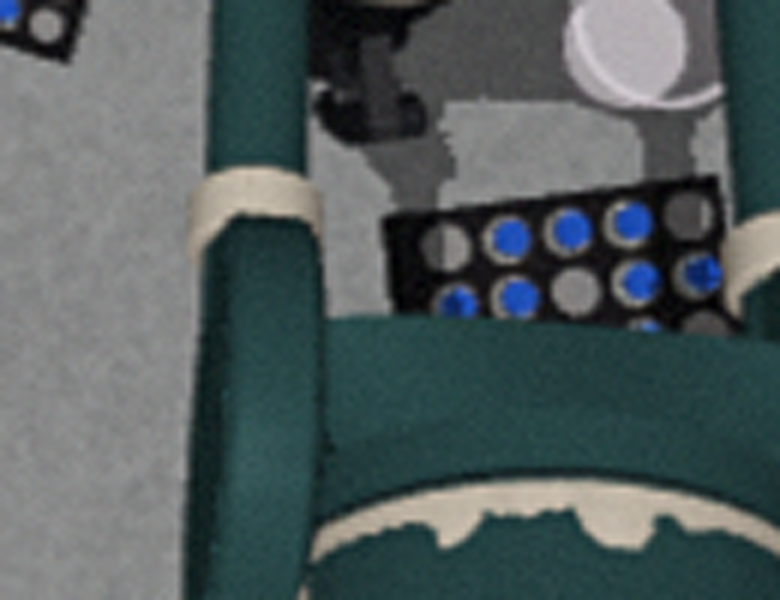

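```bash
python3 - <<'E'
from tp import *
# all in crop offset 290,150
P=cp([(385,217),(718,178),(453+300,427)],290,150,6)
r=fit(P,[(-.0625,.0475,.044),(.0625,.0475,.026),(.0625,-.0475,.026)],[.55,-.07,-1.4]);print(r,r[0][2]-YD,todock([r[0][0],r[0][1],0]))
for L in ([(511,240),(631,221)],[(459,301),(640,281)]):
    a,b=[ray(c,*q,.04) for q in cp(L,290,150,6)];d=b-a;print(np.arctan2(d[1],d[0])-YD)
k,s=np.cos(r[0][2]),np.sin(r[0][2]);
for x in(-.12,-.0625,-.1325): print(x,(r[0][:2]+x*np.array([k,s])).round(4),todock([*(r[0][:2]+x*np.array([k,s])),0]).round(4))
cs=load("scene",10)
r=fit(cp([(267,297),(410,482),(503,100)],190,200,6),[(.0625,-.0475,.026),(.0625,.0475,0),(-.0625,-.0475,.044)],[.55,-.07,-1.4],cs);print(r,r[0][2]-YD,todock([r[0][0],r[0][1],0]))
E
```

```text
(array([ 0.55719372, -0.07336585, -1.41146697]), [[0.1, -0.1], [-0.3, -0.5], [0.1, 0.6]]) -0.004466966862158417 [-0.10435819  0.00903176  0.        ]
0.017849927187672643
-0.029575674160784216
-0.12 [0.5382 0.0451] [-0.2244  0.0096  0.    ]
-0.0625 [ 0.5473 -0.0117] [-0.1669  0.0093  0.    ]
-0.1325 [0.5362 0.0575] [-0.2369  0.0096  0.    ]
(array([ 0.55843482, -0.07555871, -1.40414824]), [[-0.9, -0.4], [0.4, 1.0], [0.5, -0.8]]) 0.002851756957258589 [-0.1019923   0.00989868  0.        ]
```

```bash
python3 - <<'E'
from pl import *
plan([.5385,.0440,.12],.163,100,step=.03)
E
```

```text
t15.77 pos [0.6739 0.0267 0.1457] dock [-0.1841  0.1405  0.1457] head 0.1703 F [0.3 0.1 1. ] w 0.61 q6 [-0.02 -0.22] tz [ 0.0193  0.0509 -0.9985]
[[100,[0.0086,-0.0282,0.0055],0.007],[100,[0.0084,-0.0282,0.0055],0.0],[100,[0.0085,-0.0282,0.0056],0.0],[100,[0.0084,-0.0283,0.0055],0.0],[100,[0.0054,-0.0179,0.0036],0.0],[100,[-0.0,0.0,-0.0],0.0],[100,[-0.0,0.0,-0.0],0.0],[100,[-0.0,0.0,-0.0],0.0]]
end [0.5385 0.044  0.12  ] 0.163
```

Call:
servo_tool:
  moves:
    - [100,[0.0086,-0.025,0.002],0.007]
    - [100,[0.0084,-0.025,0.002],0.0]
    - [100,[0.0085,-0.025,0.002],0.0]
    - [100,[0.0084,-0.025,0.002],0.0]
    - [100,[0.0054,-0.016,0.002],0.0]
    - [100,[0.0,-0.01,0.0],0.0]
    - [100,[0.0,0.0,0.0],0.0]
    - [100,[0.0,0.0,0.0],0.0]

```text
time: 16.43
tool_pos: [0.5392, 0.0478, 0.1345]
tcp_rot: [-2.021, -2.387, -0.088]
wrist_force: [1.3, -0.6, 0.3]
width: 0.612
```

```bash
python3 - <<'E'
from pl import *
plan([.5385,.0440,.05],.163,100,step=.03)
E
```

```text
t16.43 pos [0.5392 0.0478 0.1345] dock [-0.2269  0.011   0.1345] head 0.1647 F [ 1.3 -0.6  0.3] w 0.612 q6 [ 0.01 -0.19] tz [ 0.0268  0.0513 -0.9983]
[[100,[-0.0013,-0.0005,0.03],0.002],[100,[-0.0013,-0.0004,0.03],-0.0],[100,[-0.0011,-0.0004,0.0245],-0.0],[100,[0.0,-0.0,0.0],-0.0],[100,[0.0,-0.0,0.0],-0.0],[100,[0.0,-0.0,0.0],-0.0],[100,[0.0,-0.0,0.0],-0.0],[100,[0.0,-0.0,0.0],-0.0]]
end [0.5385 0.044  0.05  ] 0.163
```

Call:
servo_tool:
  moves:
    - [100,[-0.0026,-0.0015,0.03],0.0]
    - [100,[-0.0026,-0.0015,0.03],0.0]
    - [100,[-0.002,-0.0013,0.02],0.0]
    - [100,[0.0,0.0,0.006],0.0]
    - [100,[0.0,0.0,0.0],0.0]
    - [100,[0.0,0.0,0.0],0.0]
    - [255,[0.0,0.0,0.0],0.0]
    - [255,[0.0,0.0,0.0],0.0]
  newtons: 30

```text
time: 17.1
tool_pos: [0.5515, 0.0449, 0.053]
tcp_rot: [2.028, 2.395, 0.108]
wrist_force: [-1.1, -0.9, -0.7]
width: 0.334
```

```bash
python3 - <<'E'
from pl import *
plan([.5385,.0440,.05],.163,100,step=.03)
E
```

```text
t17.10 pos [0.5515 0.0449 0.053 ] dock [-0.2219  0.0227  0.053 ] head 0.1643 F [-1.1 -0.9 -0.7] w 0.334 q6 [ 0.01 -0.21] tz [ 0.0454  0.0517 -0.9976]
[[100,[0.0013,-0.0129,0.003],0.001],[100,[-0.0,-0.0,0.0],0.0],[100,[-0.0,-0.0,0.0],0.0],[100,[-0.0,-0.0,0.0],0.0],[100,[-0.0,-0.0,0.0],0.0],[100,[-0.0,-0.0,0.0],0.0],[100,[-0.0,-0.0,0.0],0.0],[100,[-0.0,-0.0,0.0],0.0]]
end [0.5385 0.044  0.05  ] 0.163
```

Call:
servo_tool:
  moves:
    - [100,[0.0,-0.003,0.0],0.0]
    - [100,[0.0,-0.004,0.0],0.0]
    - [100,[0.0,-0.004,0.0],0.0]
    - [100,[0.0,-0.003,0.0],0.0]
    - [100,[0.0,0.0,0.0],0.0]
    - [100,[0.0,0.0,0.0],0.0]
    - [100,[0.0,0.0,0.0],0.0]
    - [100,[0.0,0.0,0.0],0.0]

```text
time: 17.77
tool_pos: [0.5395, 0.0424, 0.0572]
tcp_rot: [2.023, 2.39, 0.117]
wrist_force: [-0.4, -0.3, 0.2]
width: 0.607
```

```bash
python3 look.py 12 340 150 470 250 190 200 320 300
```

```text
t17.77 pos [0.5395 0.0424 0.0572] dock [-0.2215  0.0104  0.0572] head 0.1644 F [-0.4 -0.3  0.2] w 0.607 q6 [ 0.   -0.21] tz [ 0.0543  0.0518 -0.9972]
[291. 136.] 154 [0.7026 0.1353 0.0274] slope [0.0048 0.0073]
[393. 192.] 136 [ 0.5864 -0.0879  0.0378] slope [-0.0712  0.0269]
[267. 274.] 164 [0.3986 0.1799 0.0275] slope [0.0008 0.0082]
[322. 161.] 60 [0.4029 0.1822 0.0271] slope [-0.0021 -0.0161]
[267. 245.] 286 [ 0.5621 -0.0729  0.0379] slope [-0.004  -0.0062]
[373. 251.] 111 [0.7053 0.1329 0.0268] slope [0.0062 0.0062]
```

View pics/scene12.png

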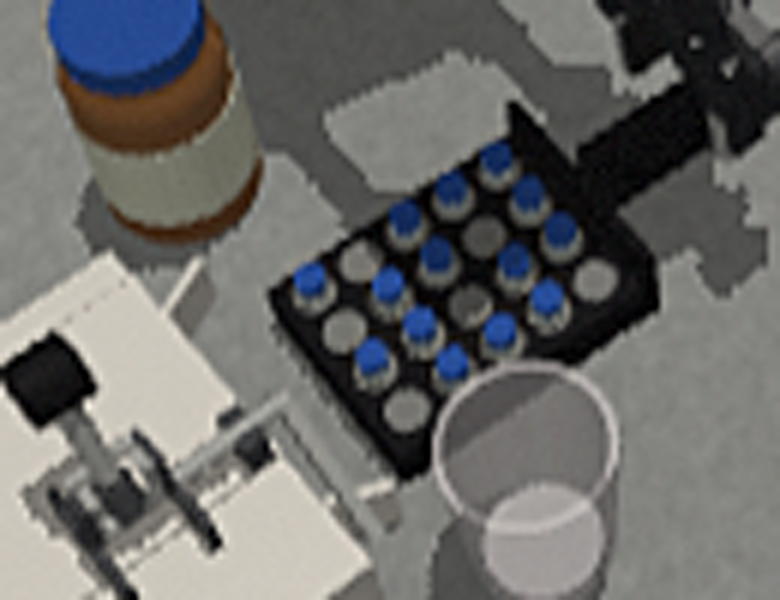

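View pics/top12.png

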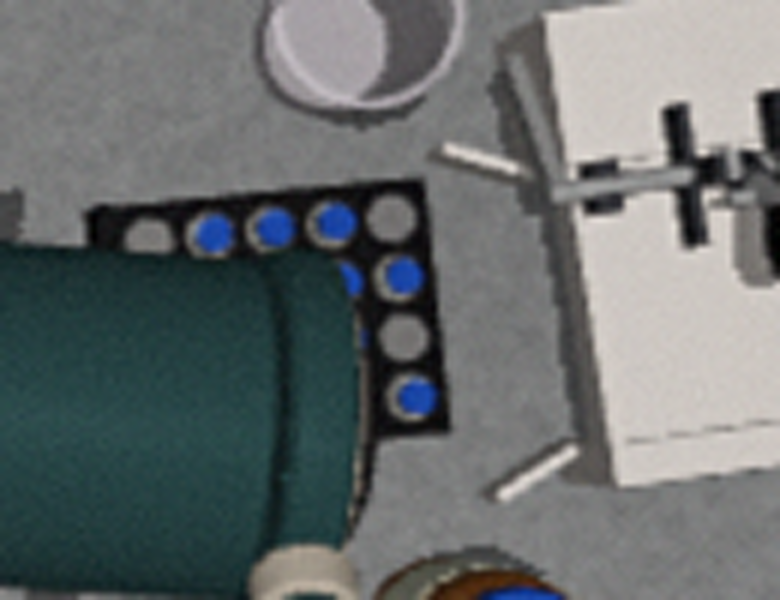

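Call:
servo_tool:
  moves:
    - [100,[0.0,0.0,-0.04],0.0]
    - [100,[0.0,0.0,-0.04],0.0]
    - [100,[0.0,0.005,0.0],0.0]
    - [100,[0.0,0.005,0.0],0.0]
    - [100,[0.0,0.005,0.0],0.0]
    - [100,[0.0,0.005,0.0],0.0]
    - [100,[0.0,0.005,0.0],0.0]
    - [100,[0.0,0.005,0.0],0.0]

```text
time: 18.53
tool_pos: [0.5637, 0.0435, 0.1362]
tcp_rot: [2.029, 2.396, 0.107]
wrist_force: [-0.3, 0.2, -0.7]
width: 0.61
```

```bash
python3 - <<'E'
from pl import *
s,R=show();print(s["q"].round(4))
E
```

```text
t18.53 pos [0.5637 0.0435 0.1362] dock [-0.2186  0.0345  0.1362] head 0.1645 F [-0.3  0.2 -0.7] w 0.61 q6 [ 0.  -0.2] tz [ 0.0442  0.0518 -0.9977]
[ 0.0035  0.1369  1.9917  0.0626  0.9695 -0.1964]
```

Call:
servo_tool:
  moves:
    - [100,[0.0,0.005,0.0],0.0]
    - [100,[0.0,0.005,0.0],0.0]
    - [100,[0.0,0.005,0.0],0.0]
    - [100,[0.0,0.005,0.0],0.0]
    - [100,[0.0,0.005,0.0],0.0]
    - [100,[0.0,0.005,0.0],0.0]
    - [100,[0.0,0.005,0.0],0.0]
    - [100,[0.0,0.005,0.0],0.0]

```text
time: 19.2
tool_pos: [0.6054, 0.051, 0.1338]
tcp_rot: [-2.025, -2.392, -0.099]
wrist_force: [0.5, -0.2, -0.2]
width: 0.608
```

```bash
python3 - <<'E'
from pl import *
s,R=show();print(s["q"].round(4))
E
```

```text
t19.20 pos [0.6054 0.051  0.1338] dock [-0.2192  0.0769  0.1338] head 0.1648 F [ 0.5 -0.2 -0.2] w 0.608 q6 [ 0.02 -0.18] tz [ 0.0366  0.0517 -0.998 ]
[ 0.0158  0.219   1.8989  0.0613  0.987  -0.1828]
```

Call:
servo_tool:
  moves:
    - [100,[0.0,0.006,-0.006],0.0]
    - [100,[0.0,0.006,-0.006],0.0]
    - [100,[0.0,0.006,-0.006],0.0]
    - [100,[0.0,0.006,-0.006],0.0]
    - [100,[0.0,0.006,-0.006],0.0]
    - [100,[0.0,0.006,-0.006],0.0]
    - [100,[0.0,0.006,-0.006],0.0]
    - [100,[0.0,0.006,-0.006],0.0]

```text
time: 19.87
tool_pos: [0.6559, 0.057, 0.1892]
tcp_rot: [-2.026, -2.393, -0.1]
wrist_force: [-0.0, -0.5, 0.5]
width: 0.609
```

```bash
python3 - <<'E'
from pl import *
s,R=show();print(s["q"].round(4))
E
```

```text
t19.87 pos [0.6559 0.057  0.1892] dock [-0.2169  0.1276  0.1892] head 0.1647 F [-0.  -0.5  0.5] w 0.609 q6 [ 0.02 -0.17] tz [ 0.0371  0.0517 -0.998 ]
[ 0.0239  0.2566  1.7413  0.0569  1.106  -0.1664]
```

Call:
servo_tool:
  moves:
    - [100,[0.0,0.0,0.041],0.0]
    - [100,[0.0,0.0,0.02],0.0]
    - [100,[0.0,0.006,0.0],0.0]
    - [100,[0.0,0.006,0.0],0.0]
    - [100,[0.0,0.006,0.0],0.0]
    - [100,[0.0,0.006,0.0],0.0]
    - [100,[0.0,0.006,0.0],0.0]
    - [100,[0.0,0.006,0.0],0.0]

```text
time: 20.53
tool_pos: [0.7062, 0.0669, 0.1414]
tcp_rot: [2.023, 2.39, 0.117]
wrist_force: [-0.4, -0.5, 0.7]
width: 0.602
```

```bash
python3 - <<'E'
from pl import *
s,R=show();print(s["q"].round(4))
E
```

```text
t20.53 pos [0.7062 0.0669 0.1414] dock [-0.2185  0.1789  0.1414] head 0.1645 F [-0.4 -0.5  0.7] w 0.602 q6 [ 0.04 -0.16] tz [ 0.0542  0.0523 -0.9972]
[ 0.0365  0.3788  1.6752  0.0586  1.0323 -0.1581]
```

Call:
servo_tool:
  moves:
    - [100,[0.0,-0.012,0.0],0.0]
    - [100,[0.0,-0.012,0.0],0.0]
    - [100,[0.0,-0.012,0.0],0.0]
    - [100,[0.0,-0.012,0.0],0.0]
    - [100,[0.0,-0.012,0.0],0.0]
    - [100,[0.0,-0.012,0.0],0.0]
    - [100,[0.0,-0.012,0.0],0.0]
    - [100,[0.0,-0.012,0.0],0.0]

```text
time: 21.2
tool_pos: [0.6155, 0.0511, 0.1419]
tcp_rot: [2.016, 2.382, 0.132]
wrist_force: [-0.6, -0.2, 0.3]
width: 0.612
```

```bash
python3 - <<'E'
from pl import *
s,R=show();print(s["q"].round(4))
E
```

```text
t21.20 pos [0.6155 0.0511 0.1419] dock [-0.2177  0.0869  0.1419] head 0.1648 F [-0.6 -0.2  0.3] w 0.612 q6 [ 0.02 -0.18] tz [ 0.0683  0.0528 -0.9963]
[ 0.0155  0.2107  1.8935  0.0629  0.969  -0.1847]
```

Call:
servo_tool:
  moves:
    - [100,[0.0,0.0,0.006],0.0]
    - [100,[0.0,0.0,0.006],0.0]
    - [100,[0.0,0.0,0.006],0.0]
    - [100,[0.0,0.0,0.006],0.0]
    - [100,[0.0,0.0,0.006],0.0]
    - [100,[0.0,0.0,0.006],0.0]
    - [100,[0.0,0.0,0.0],0.0]
    - [100,[0.0,0.0,0.0],0.0]

```text
time: 21.87
tool_pos: [0.6182, 0.0532, 0.1031]
tcp_rot: [2.015, 2.381, 0.133]
wrist_force: [-0.6, 0.7, -0.8]
width: 0.604
```

```bash
python3 - <<'E'
from pl import *
s,R=show();print(s["q"].round(4))
E
```

```text
t21.87 pos [0.6182 0.0532 0.1031] dock [-0.2193  0.0898  0.1031] head 0.1646 F [-0.6  0.7 -0.8] w 0.604 q6 [ 0.02 -0.19] tz [ 0.0696  0.0529 -0.9962]
[ 0.0188  0.2583  1.9156  0.066   0.8981 -0.1867]
```

Call:
servo_tool:
  moves:
    - [100,[0.0,0.0,-0.041],0.0]
    - [100,[0.0,0.0,-0.041],0.0]
    - [100,[0.0,0.0,0.0],0.0]
    - [100,[0.0,0.006,0.006],0.0]
    - [100,[0.0,0.006,0.006],0.0]
    - [100,[0.0,0.006,0.006],0.0]
    - [100,[0.0,0.006,0.006],0.0]
    - [100,[0.0,0.006,0.006],0.0]

```text
time: 22.53
tool_pos: [0.6455, 0.0559, 0.1535]
tcp_rot: [2.018, 2.385, 0.127]
wrist_force: [0.4, -0.4, 0.0]
width: 0.609
```

```bash
python3 - <<'E'
from pl import *
s,R=show();print(s["q"].round(4))
E
```

```text
t22.53 pos [0.6455 0.0559 0.1535] dock [-0.2175  0.1172  0.1535] head 0.1646 F [ 0.4 -0.4  0. ] w 0.609 q6 [ 0.02 -0.17] tz [ 0.0637  0.0528 -0.9966]
[ 0.0224  0.255   1.8147  0.0607  1.0077 -0.1745]
```

Call:
servo_tool:
  moves:
    - [100,[0.0,0.006,0.006],0.0]
    - [100,[0.0,0.006,0.006],0.0]
    - [100,[0.0,0.006,0.006],0.0]
    - [100,[0.0,0.006,0.006],0.0]
    - [100,[0.0,0.006,0.006],0.0]
    - [100,[0.0,0.006,0.006],0.0]
    - [100,[0.0,0.006,0.0],0.0]
    - [100,[0.0,0.006,0.0],0.0]

```text
time: 23.2
tool_pos: [0.6963, 0.0671, 0.1075]
tcp_rot: [2.025, 2.393, 0.113]
wrist_force: [0.5, 0.5, 0.7]
width: 0.607
```

```bash
python3 - <<'E'
from pl import *
s,R=show();print(s["q"].round(4))
E
```

```text
t23.20 pos [0.6963 0.0671 0.1075] dock [-0.2202  0.1692  0.1075] head 0.165 F [0.5 0.5 0.7] w 0.607 q6 [ 0.04 -0.16] tz [ 0.05    0.0524 -0.9974]
[ 0.0371  0.3972  1.7183  0.0611  0.975  -0.1622]
```

```bash
python3 - <<'E'
from tp import *
P=cp([(88,211),(423,180),(449,429)],340,150,6)
r=fit(P,[(-.0625,.0475,.044),(.0625,.0475,.026),(.0625,-.0475,.026)],[.55,-.07,-1.4]);print(r,r[0][2]-YD,todock([r[0][0],r[0][1],0]))
k,s=np.cos(r[0][2]),np.sin(r[0][2]);
for x in(-.115,): g=(r[0][:2]+x*np.array([k,s]));print(x,g.round(4),todock([*g,0]).round(4))
cs=load("scene",12)
r=fit(cp([(269,293),(408,482),(513,101)],190,200,6),[(.0625,-.0475,.026),(.0625,.0475,0),(-.0625,-.0475,.044)],[.55,-.07,-1.4],cs);print(r,r[0][2]-YD,todock([r[0][0],r[0][1],0]))
k,s=np.cos(r[0][2]),np.sin(r[0][2]);
for x in(-.115,): print(x,(r[0][:2]+x*np.array([k,s])).round(4))
plan([g[0],g[1],.095],r[0][2]+np.pi/2,100,step=.04)
E
```

```text
(array([ 0.55791521, -0.07335502, -1.43760931]), [[0.1, -0.2], [-0.5, -0.5], [0.4, 0.7]]) -0.030609310494575492 [-0.10425122  0.00974537  0.        ]
-0.115 [0.5426 0.0406] [-0.2192  0.0133  0.    ]
(array([ 0.55950569, -0.07463341, -1.43533645]), [[-0.7, -0.4], [0.3, 0.9], [0.3, -0.7]]) -0.028336454150676982 [-0.10273059  0.01110609  0.        ]
-0.115 [0.544  0.0393]
t23.20 pos [0.6963 0.0671 0.1075] dock [-0.2202  0.1692  0.1075] head 0.165 F [0.5 0.5 0.7] w 0.607 q6 [ 0.04 -0.16] tz [ 0.05    0.0524 -0.9974]
[[100,[-0.0002,-0.0399,0.0032],0.03],[100,[-0.0014,-0.0398,0.0032],-0.0],[100,[-0.0014,-0.0398,0.0032],-0.0],[100,[-0.0013,-0.0364,0.0029],-0.0],[100,[-0.0,0.0,-0.0],-0.0],[100,[-0.0,0.0,-0.0],-0.0],[100,[-0.0,0.0,-0.0],-0.0],[100,[-0.0,0.0,-0.0],-0.0]]
end [0.5426 0.0407 0.095 ] 0.135
```

Call:
servo_tool:
  moves:
    - [100,[-0.0005,-0.04,0.0],0.03]
    - [100,[-0.0014,-0.04,0.0],0.0]
    - [100,[-0.0014,-0.04,0.0],0.0]
    - [100,[-0.0013,-0.038,0.0],0.0]
    - [100,[0.0,0.0,0.0],0.0]
    - [100,[0.0,0.0,0.0],0.0]
    - [100,[0.0,0.0,0.006],0.0]
    - [100,[0.0,0.0,0.006],0.0]

```text
time: 23.87
tool_pos: [0.5414, 0.0407, 0.0836]
tcp_rot: [2.062, 2.361, 0.117]
wrist_force: [0.2, 0.4, -0.5]
width: 0.609
```

```bash
python3 - <<'E'
from pl import *
plan([.5426,.0406,.05],.135,100,step=.04)
E
```

```text
t23.87 pos [0.5414 0.0407 0.0836] dock [-0.2195  0.0121  0.0836] head 0.1338 F [ 0.2  0.4 -0.5] w 0.609 q6 [-0.   -0.18] tz [ 0.0529  0.0527 -0.9972]
[[100,[-0.0003,0.0012,0.0336],-0.001],[100,[0.0,-0.0,0.0],-0.0],[100,[0.0,-0.0,0.0],-0.0],[100,[0.0,-0.0,0.0],-0.0],[100,[0.0,-0.0,0.0],-0.0],[100,[0.0,-0.0,0.0],-0.0],[100,[0.0,-0.0,0.0],-0.0],[100,[0.0,-0.0,0.0],-0.0]]
end [0.5426 0.0406 0.05  ] 0.135
```

Call:
servo_tool:
  moves:
    - [100,[0.0,0.008,-0.02],0.0]
    - [100,[0.0,0.012,0.0],0.0]
    - [100,[0.0,0.012,0.0],0.0]
    - [100,[0.0,0.012,0.0],0.0]
    - [100,[0.0,0.012,0.0],0.0]
    - [100,[0.0,0.012,0.0],0.0]
    - [100,[0.0,0.012,0.0],0.0]
    - [100,[0.0,0.012,0.0],0.0]

```text
time: 24.53
tool_pos: [0.647, 0.0541, 0.1092]
tcp_rot: [2.056, 2.358, 0.125]
wrist_force: [-0.2, -0.6, -0.3]
width: 0.605
```

Call:
servo_tool:
  moves:
    - [100,[0.0,0.012,0.0],0.0]
    - [100,[0.0,0.012,0.0],0.0]
    - [100,[0.0,0.012,0.0],0.0]
    - [100,[0.0,0.012,0.0],0.0]
    - [100,[0.0,0.012,0.0],0.0]
    - [100,[0.0,0.012,0.0],0.0]
    - [100,[0.0,0.012,0.0],0.0]
    - [100,[0.0,0.012,0.0],0.0]

```text
time: 25.2
tool_pos: [0.763, 0.0705, 0.1143]
tcp_rot: [2.047, 2.353, 0.138]
wrist_force: [0.5, 0.2, 0.2]
width: 0.611
```

```bash
python3 - <<'E'
from pl import *
plan([.5415,.0395,.085],.135,100,step=.041)
E
```

```text
t25.20 pos [0.763  0.0705 0.1143] dock [-0.2128  0.2356  0.1143] head 0.1369 F [0.5 0.2 0.2] w 0.611 q6 [ 0.04 -0.13] tz [ 0.0728  0.0539 -0.9959]
[[100,[-0.0001,-0.0407,0.0053],0.002],[100,[-0.0002,-0.0407,0.0053],-0.0],[100,[-0.0002,-0.0407,0.0053],-0.0],[100,[-0.0001,-0.0406,0.0054],-0.0],[100,[-0.0002,-0.0407,0.0053],-0.0],[100,[-0.0001,-0.0203,0.0027],-0.0],[100,[0.0,0.0,-0.0],-0.0],[100,[0.0,0.0,-0.0],-0.0]]
end [0.5415 0.0395 0.085 ] 0.135
```

Call:
servo_tool:
  moves:
    - [100,[0.0,-0.0407,0.002],0.0]
    - [100,[0.0,-0.0407,0.002],0.0]
    - [100,[0.0,-0.0407,0.002],0.0]
    - [100,[0.0,-0.0407,0.002],0.0]
    - [100,[0.0,-0.0407,0.002],0.0]
    - [100,[0.0,-0.02,0.002],0.0]
    - [100,[0.0,0.0,0.0],0.0]
    - [100,[0.0,0.0,0.0],0.0]

```text
time: 25.87
tool_pos: [0.5582, 0.0428, 0.0758]
tcp_rot: [2.037, 2.347, 0.154]
wrist_force: [0.5, -0.5, 4.1]
width: 0.606
```

```bash
python3 - <<'E'
from pl import *
plan([.5415,.0395,.085],.135,100,step=.041)
E
```

```text
t25.87 pos [0.5582 0.0428 0.0758] dock [-0.2188  0.0289  0.0758] head 0.1392 F [ 0.5 -0.5  4.1] w 0.606 q6 [ 0.   -0.19] tz [ 0.087   0.0551 -0.9947]
[[100,[-0.0009,-0.017,-0.0092],0.004],[100,[-0.0,0.0,-0.0],0.0],[100,[-0.0,0.0,-0.0],0.0],[100,[-0.0,0.0,-0.0],0.0],[100,[-0.0,0.0,-0.0],0.0],[100,[-0.0,0.0,-0.0],0.0],[100,[-0.0,0.0,-0.0],0.0],[100,[-0.0,0.0,-0.0],0.0]]
end [0.5415 0.0395 0.085 ] 0.135
```

Call:
servo_tool:
  moves:
    - [100,[0.0,0.0,-0.02],0.0]
    - [100,[0.0,0.0,-0.02],0.0]
    - [60,[0.035,0.0,0.0],0.0]
    - [0,[0.035,0.0,0.0],0.0]
    - [0,[0.03,0.0,0.0],0.0]
    - [0,[0.02,0.0,0.01],0.0]
    - [0,[0.0,0.0,0.01],0.0]
    - [0,[0.0,0.0,0.01],0.0]

```text
time: 26.53
tool_pos: [0.569, 0.1694, 0.1034]
tcp_rot: [2.025, 2.327, 0.192]
wrist_force: [0.5, -0.7, 0.6]
width: 1.001
```

```bash
python3 look.py 13 260 120 390 220 240 150 370 250
```

```text
t26.53 pos [0.569  0.1694 0.1034] dock [-0.3419  0.0603  0.1034] head 0.1354 F [ 0.5 -0.7  0.6] w 1.001 q6 [0.23 0.07] tz [ 0.1195  0.0599 -0.991 ]
[291. 136.] 150 [0.7025 0.1354 0.0274] slope [-0.0009  0.0027]
[383. 203.] 384 [ 0.5571 -0.068   0.0382] slope [-0.0044 -0.0005]
[267. 274.] 168 [0.3985 0.1808 0.0274] slope [-0.0007  0.0071]
[267. 243.] 284 [ 0.5589 -0.0705  0.0379] slope [ 0.0095 -0.0135]
[373. 251.] 109 [0.7041 0.1332 0.0268] slope [ 0.0047 -0.0059]
```

View pics/scene13.png

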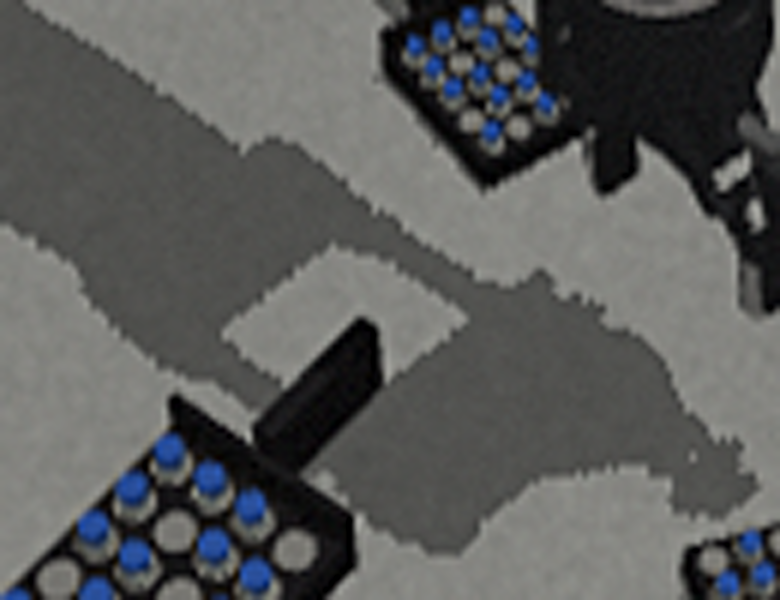

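Call:
servo_tool:
  moves:
    - [0,[0.0,0.0,0.015],0.0]
    - [0,[0.0,0.0,0.015],0.0]
    - [0,[0.0,0.0,0.01],0.0]
    - [0,[0.0,0.0,0.01],0.0]
    - [0,[0.0,0.0,0.007],0.0]
    - [0,[0.0,0.0,0.007],0.0]
    - [0,[0.0,0.0,0.005],0.0]
    - [0,[0.0,0.0,0.005],0.0]

```text
time: 27.3
tool_pos: [0.5806, 0.1664, 0.0235]
tcp_rot: [2.037, 2.319, 0.184]
wrist_force: [-0.1, 0.3, -0.2]
width: 1.003
```

```bash
python3 - <<'E'
from pl import *
s,R=show();print(s["q"].round(4))
E
```

```text
t27.30 pos [0.5806 0.1664 0.0235] dock [-0.3371  0.0713  0.0235] head 0.1268 F [-0.1  0.3 -0.2] w 1.003 q6 [0.22 0.06] tz [ 0.1155  0.0563 -0.9917]
[0.2222 0.3126 2.0289 0.0472 0.6751 0.0579]
```

Call:
servo_tool:
  moves:
    - [0,[0.0,0.0,0.004],0.0]
    - [0,[0.0,0.0,0.004],0.0]
    - [0,[0.0,0.0,0.004],0.0]
    - [0,[0.0,0.0,0.004],0.0]
    - [0,[0.0,0.0,0.004],0.0]
    - [0,[0.0,0.0,0.004],0.0]
    - [0,[0.0,0.0,0.004],0.0]
    - [0,[0.0,0.0,0.004],0.0]

```text
time: 27.97
tool_pos: [0.5817, 0.1671, 0.0164]
tcp_rot: [2.037, 2.334, 0.16]
wrist_force: [-12.4, -4.7, 29.5]
width: 1.0
```

```bash
python3 - <<'E'
from pl import *
s,R=show();print(s["q"].round(4))
E
```

```text
t27.97 pos [0.5817 0.1671 0.0164] dock [-0.3376  0.0724  0.0164] head 0.1338 F [-12.4  -4.7  29.5] w 1.0 q6 [0.22 0.05] tz [ 0.0975  0.0515 -0.9939]
[0.2232 0.3336 2.0154 0.0453 0.6864 0.0539]
```

Call:
servo_tool:
  moves:
    - [0,[0.0,0.0,0.004],0.0]
    - [0,[0.0,0.0,0.004],0.0]
    - [0,[0.0,0.0,0.004],0.0]
    - [0,[0.0,0.0,0.004],0.0]
    - [0,[0.0,0.0,0.004],0.0]
    - [0,[0.0,0.0,0.004],0.0]
    - [0,[0.0,0.0,0.004],0.0]
    - [0,[0.0,0.0,0.004],0.0]

```text
time: 28.63
tool_pos: [0.5819, 0.1675, 0.0156]
tcp_rot: [2.034, 2.349, 0.137]
wrist_force: [-11.6, -4.0, 28.1]
width: 0.998
```

```bash
python3 - <<'E'
from pl import *
s,R=show();print(s["q"].round(4))
E
```

```text
t28.63 pos [0.5819 0.1675 0.0156] dock [-0.338   0.0727  0.0156] head 0.1419 F [-11.6  -4.   28.1] w 0.998 q6 [0.22 0.05] tz [ 0.0811  0.0466 -0.9956]
[0.2245 0.3428 2.0028 0.0421 0.7069 0.0503]
```

Call:
servo_tool:
  moves:
    - [0,[0.003,0.004,0.005],0.0]
    - [0,[0.003,0.004,0.005],0.0]
    - [0,[0.003,0.004,0.005],0.0]
    - [0,[0.003,0.004,0.005],0.0]
    - [0,[0.003,0.004,0.005],0.0]
    - [0,[0.003,0.004,0.005],0.0]
    - [0,[0.003,0.004,0.005],0.0]
    - [0,[0.003,0.004,0.005],0.0]

```text
time: 29.3
tool_pos: [0.5841, 0.1706, 0.0117]
tcp_rot: [2.019, 2.4, -0.007]
wrist_force: [-21.3, -13.3, 39.7]
width: 1.0
```

```bash
python3 - <<'E'
from pl import *
s,R=show();print(s["q"].round(4))
E
```

```text
t29.30 pos [0.5841 0.1706 0.0117] dock [-0.3407  0.0754  0.0117] head 0.1722 F [-21.3 -13.3  39.7] w 1.0 q6 [0.25 0.08] tz [ 8.0e-04 -6.8e-03 -1.0e+00]
[ 0.2468  0.3964  1.9311 -0.0093  0.815   0.0811]
```

Call:
servo_tool:
  moves:
    - [0,[0.0,0.0,-0.005],0.0]
    - [50,[0.0,0.0,-0.02],0.0]
    - [100,[0.0,0.0,-0.03],0.0]
    - [100,[-0.005,-0.004,-0.025],0.0]
    - [100,[-0.03,-0.01,0.0],0.01]
    - [100,[-0.03,-0.01,0.0],0.01]
    - [100,[-0.03,-0.01,0.0],0.01]
    - [100,[0.0,0.0,0.0],0.0]

```text
time: 29.97
tool_pos: [0.5697, 0.0712, 0.104]
tcp_rot: [2.042, 2.368, 0.006]
wrist_force: [-0.9, 0.1, -0.2]
width: 0.609
```

```bash
python3 - <<'E'
from pl import *
plan([.5426,.0406,.085],.135,100,step=.025)
E
```

```text
t29.97 pos [0.5697 0.0712 0.104 ] dock [-0.2449  0.045   0.104 ] head 0.1475 F [-0.9  0.1 -0.2] w 0.609 q6 [ 0.09 -0.06] tz [ 0.0133 -0.0063 -0.9999]
[[100,[-0.0146,-0.0174,0.0105],0.013],[100,[-0.0118,-0.0138,0.0085],-0.0],[100,[-0.0,0.0,-0.0],-0.0],[100,[-0.0,0.0,-0.0],-0.0],[100,[-0.0,0.0,-0.0],-0.0],[100,[-0.0,0.0,-0.0],-0.0],[100,[-0.0,0.0,-0.0],-0.0],[100,[-0.0,0.0,-0.0],-0.0]]
end [0.5426 0.0406 0.085 ] 0.135
```

Call:
servo_tool:
  moves:
    - [100,[-0.0146,-0.0174,0.004],0.013]
    - [100,[-0.0125,-0.0145,0.004],0.0]
    - [100,[-0.003,-0.003,0.004],0.0]
    - [100,[0.0,0.0,0.004],0.0]
    - [100,[0.0,0.0,0.004],0.0]
    - [100,[0.0,0.0,0.004],0.0]
    - [100,[0.0,0.0,0.004],0.0]
    - [100,[0.0,0.0,0.0],0.0]

```text
time: 30.63
tool_pos: [0.5434, 0.0386, 0.0778]
tcp_rot: [2.061, 2.349, 0.021]
wrist_force: [-0.9, -1.5, 2.3]
width: 0.607
```

```bash
python3 look.py 14 340 150 470 250 190 190 320 290
```

```text
t30.63 pos [0.5434 0.0386 0.0778] dock [-0.2171  0.0137  0.0778] head 0.1302 F [-0.9 -1.5  2.3] w 0.607 q6 [ 0.03 -0.1 ] tz [ 0.0213 -0.0011 -0.9998]
[291. 136.] 140 [0.7038 0.1359 0.0275] slope [-0.0107 -0.0088]
[398. 194.] 99 [ 0.5781 -0.1005  0.0417] slope [-0.0002 -0.0087]
[267. 274.] 162 [0.3979 0.1808 0.0275] slope [0.004  0.0038]
[268. 243.] 302 [ 0.5587 -0.0701  0.0397] slope [ 0.018  -0.0225]
[373. 250.] 114 [0.7036 0.1332 0.0269] slope [-0.0005 -0.0019]
```

View pics/scene14.png

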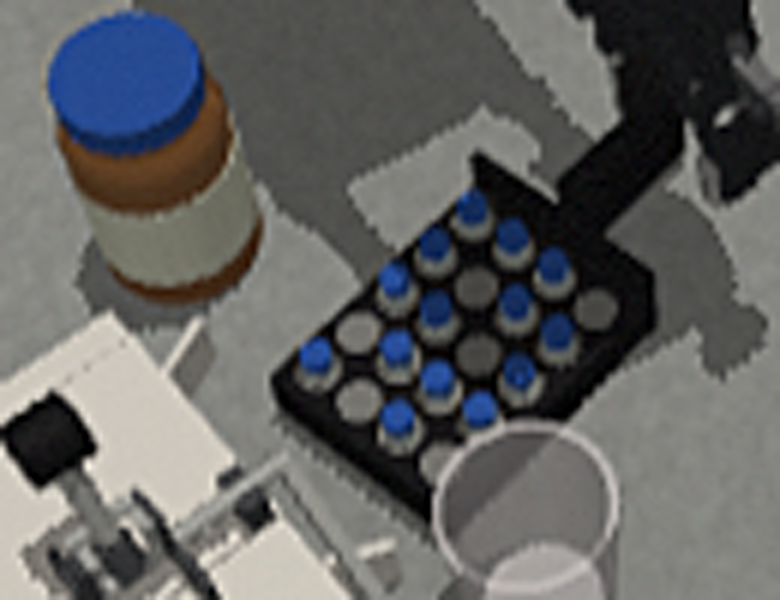

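View pics/top14.png

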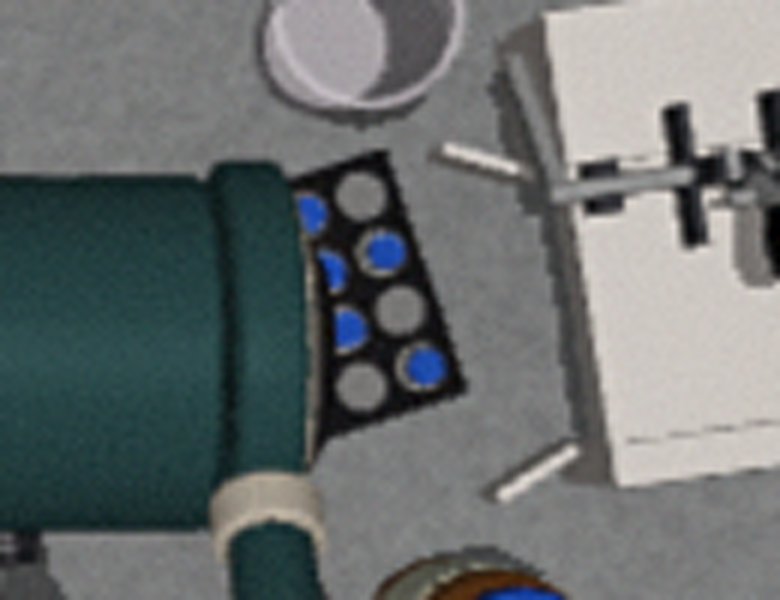

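Call:
servo_tool:
  moves:
    - [100,[0.0,0.0,-0.01],0.0]
    - [60,[0.0,0.0,-0.012],0.0]
    - [60,[0.0,0.0,0.0],0.0]
    - [60,[0.0,0.0,0.0],0.0]
    - [60,[0.02,0.0,0.0],0.0]
    - [60,[0.02,0.0,0.0],0.0]
    - [60,[0.02,0.0,0.0],0.0]
    - [60,[0.0,0.0,0.0],0.0]

```text
time: 31.4
tool_pos: [0.5388, 0.0995, 0.1037]
tcp_rot: [2.058, 2.342, 0.028]
wrist_force: [-0.7, -0.8, 0.6]
width: 0.765
```

```bash
python3 look.py 15 320 150 450 250 190 190 320 290
```

```text
t31.40 pos [0.5388 0.0995 0.1037] dock [-0.2779  0.0191  0.1037] head 0.1289 F [-0.7 -0.8  0.6] w 0.765 q6 [0.14 0.02] tz [ 0.0293 -0.0019 -0.9996]
[291. 136.] 153 [0.7036 0.1358 0.0274] slope [-0.0049 -0.0036]
[386. 204.] 427 [ 0.5568 -0.0743  0.0379] slope [-0.005   0.0065]
[267. 243.] 289 [ 0.5583 -0.0718  0.0374] slope [ 0.0292 -0.0082]
[373. 250.] 110 [0.703  0.1329 0.027 ] slope [-0.0045  0.002 ]
```

View pics/scene15.png

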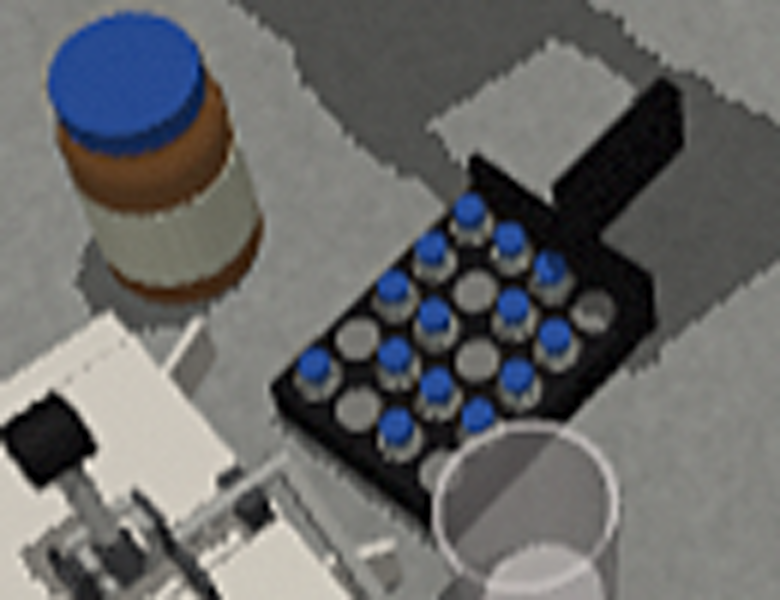

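View pics/top15.png

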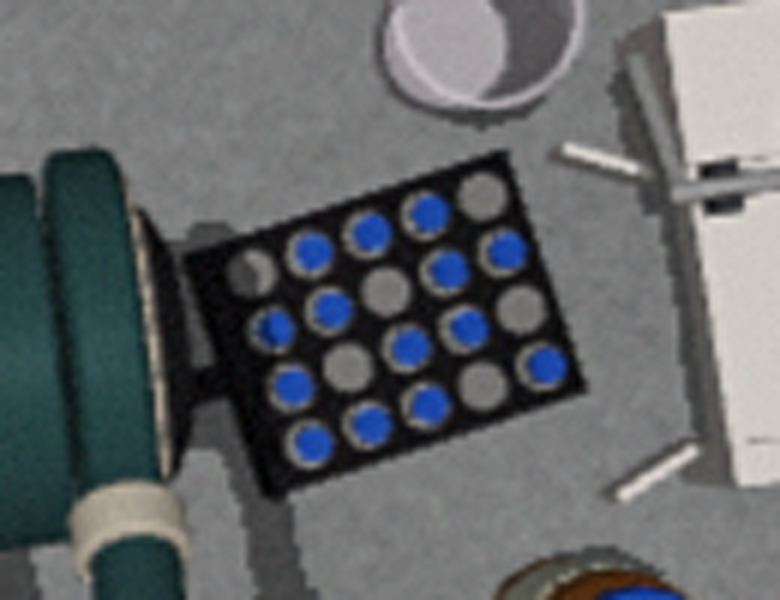

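```bash
python3 - <<'E'
from tp import *
P=cp([(186,256),(272,497),(504,150),(585,390)],320,150,6)
r=fit(P,[(-.0625,.0475,.044),(-.0625,-.0475,.044),(.0625,.0475,.026),(.0625,-.0475,.026)],[.55,-.07,-1.4]);print(r,r[0][2]-YD,todock([r[0][0],r[0][1],0]))
k,s=np.cos(r[0][2]),np.sin(r[0][2]);
for x in(-.12,-.125): g=(r[0][:2]+x*np.array([k,s]));print(x,g.round(4),todock([*g,0]).round(4))
plan([g[0],g[1],.095],r[0][2]+np.pi/2,60,step=.015)
E
```

```text
(array([ 0.55794331, -0.07229469, -1.22307842]), [[0.1, -0.7], [-0.1, 0.9], [-0.2, -0.4], [0.3, 0.3]]) 0.1839215798144611 [-0.10529277  0.00994599  0.        ]
-0.12 [0.5171 0.0405] [-0.2233 -0.012   0.    ]
-0.125 [0.5153 0.0452] [-0.2282 -0.0129  0.    ]
t31.50 pos [0.539  0.0975 0.1036] dock [-0.2759  0.019   0.1036] head 0.1292 F [-0.3  0.   1.4] w 0.764 q6 [0.14 0.01] tz [ 0.0293 -0.0034 -0.9996]
[[60,[-0.0126,-0.0078,0.0022],-0.12],[60,[-0.0116,-0.0093,0.0022],-0.099],[60,[-0.0106,-0.0103,0.0023],0.0],[60,[-0.0093,-0.009,0.0019],0.0],[60,[0.0,-0.0,0.0],0.0],[60,[0.0,-0.0,0.0],0.0],[60,[0.0,-0.0,0.0],0.0],[60,[0.0,-0.0,0.0],0.0]]
end [0.5154 0.0452 0.095 ] 0.348
```

Call:
servo_tool:
  moves:
    - [60,[-0.0126,-0.0078,0.0],-0.11]
    - [60,[-0.0116,-0.0093,0.0],-0.109]
    - [60,[-0.0106,-0.0103,0.0],0.0]
    - [60,[-0.0098,-0.0095,0.0],0.0]
    - [60,[-0.003,-0.003,0.004],0.0]
    - [60,[0.0,0.0,0.008],0.0]
    - [60,[0.0,0.0,0.008],0.0]
    - [60,[0.0,0.0,0.008],0.0]

```text
time: 32.17
tool_pos: [0.5165, 0.0337, 0.0751]
tcp_rot: [1.774, 2.553, 0.025]
wrist_force: [0.5, -0.6, 0.1]
width: 0.765
```

```bash
python3 - <<'E'
from pl import *
plan([.5168,.0415,.050],.348,60,step=.01)
E
```

```text
t32.17 pos [0.5165 0.0337 0.0751] dock [-0.2167 -0.0136  0.0751] head 0.3565 F [ 0.5 -0.6  0.1] w 0.765 q6 [ 0.02 -0.33] tz [ 0.036  -0.0052 -0.9993]
[[60,[0.0027,0.0011,0.0096],0.009],[60,[0.0028,0.0011,0.0095],-0.0],[60,[0.0017,0.0007,0.006],-0.0],[60,[0.0,0.0,-0.0],-0.0],[60,[0.0,0.0,-0.0],-0.0],[60,[0.0,0.0,-0.0],-0.0],[60,[0.0,0.0,-0.0],-0.0],[60,[0.0,0.0,-0.0],-0.0]]
end [0.5168 0.0415 0.05  ] 0.348
```

Call:
servo_tool:
  moves:
    - [60,[0.002,0.002,0.008],0.008]
    - [60,[0.002,0.001,0.008],0.0]
    - [60,[0.001,0.0,0.006],0.0]
    - [60,[0.0,0.0,0.003],0.0]
    - [255,[0.0,0.0,0.0],0.0]
    - [255,[0.0,0.0,0.0],0.0]
    - [255,[0.0,0.0,0.0],0.0]
    - [255,[0.0,0.0,0.0],0.0]
  newtons: 25

```text
time: 32.83
tool_pos: [0.5168, 0.0422, 0.0425]
tcp_rot: [1.785, 2.553, 0.019]
wrist_force: [0.4, 0.1, -0.8]
width: 0.204
```

Call:
servo_tool:
  moves:
    - [255,[0.0,0.0,0.0],0.0]
    - [255,[0.0,0.0,0.0],0.0]
    - [255,[0.0,0.0,0.002],0.0]
    - [255,[0.0,0.0,0.002],0.0]
    - [255,[0.0,0.0,0.002],0.0]
    - [255,[0.0,0.0,0.002],0.0]
    - [255,[0.0,0.0,0.002],0.0]
    - [255,[0.0,0.0,0.0],0.0]

```text
time: 33.5
tool_pos: [0.5169, 0.0436, 0.04]
tcp_rot: [1.794, 2.552, 0.02]
wrist_force: [-3.2, -0.8, 2.0]
width: 0.14
```

```bash
python3 look.py 16 320 150 450 250 190 190 320 290
```

```text
t33.50 pos [0.5169 0.0436 0.04  ] dock [-0.2263 -0.0116  0.04  ] head 0.3453 F [-3.2 -0.8  2. ] w 0.14 q6 [ 0.04 -0.3 ] tz [ 0.0258 -0.0023 -0.9997]
[291. 136.] 151 [0.7029 0.1347 0.0272] slope [0.0057 0.0119]
[393. 200.] 280 [ 0.5662 -0.0891  0.0417] slope [ 0.0107 -0.0078]
[267. 273.] 161 [0.3993 0.1808 0.0275] slope [-0.0007 -0.0002]
[267. 242.] 300 [ 0.5584 -0.0709  0.0403] slope [ 0.0229 -0.0527]
[373. 251.] 107 [0.7035 0.133  0.0269] slope [0.0006 0.0005]
```

View pics/top16.png

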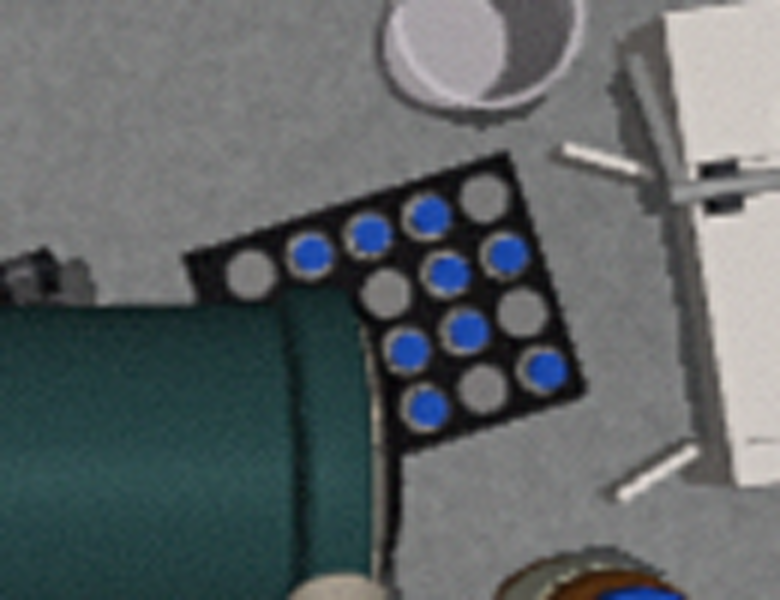

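Call:
servo_tool:
  moves:
    - [255,[0.0,0.0,-0.0015],0.0]
    - [255,[0.0,0.0,-0.0015],0.0]
    - [255,[-0.003,0.0035,0.0],0.04]
    - [255,[-0.003,0.0035,0.0],0.04]
    - [255,[-0.003,0.0035,0.0],0.04]
    - [255,[-0.003,0.0035,0.0],0.04]
    - [255,[-0.003,0.0,0.0],0.025]
    - [255,[0.0,0.0,0.0],0.0]

```text
time: 34.27
tool_pos: [0.5335, 0.0346, 0.0429]
tcp_rot: [2.04, 2.367, 0.028]
wrist_force: [-2.9, -1.0, -0.5]
width: 0.141
```

```bash
python3 look.py 17 320 150 450 250 190 190 320 290
```

```text
t34.27 pos [0.5335 0.0346 0.0429] dock [-0.2148  0.0033  0.0429] head 0.1481 F [-2.9 -1.  -0.5] w 0.141 q6 [ 0.02 -0.13] tz [ 0.0246  0.0024 -0.9997]
[291. 136.] 145 [0.7042 0.1352 0.0275] slope [ 0.0008 -0.0041]
[403. 205.] 213 [ 0.5582 -0.113   0.0389] slope [0.0043 0.0305]
[267. 274.] 164 [0.3987 0.18   0.0275] slope [ 0.0079 -0.0044]
[261. 244.] 294 [ 0.5533 -0.086   0.0387] slope [ 0.0378 -0.001 ]
[373. 251.] 107 [0.7035 0.1329 0.027 ] slope [-0.0013  0.0185]
```

View pics/top17.png

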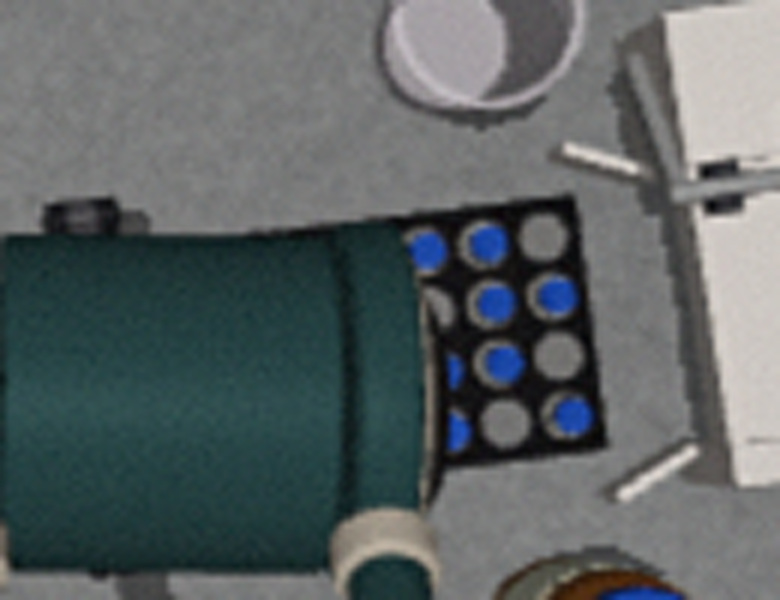

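View pics/scene17.png

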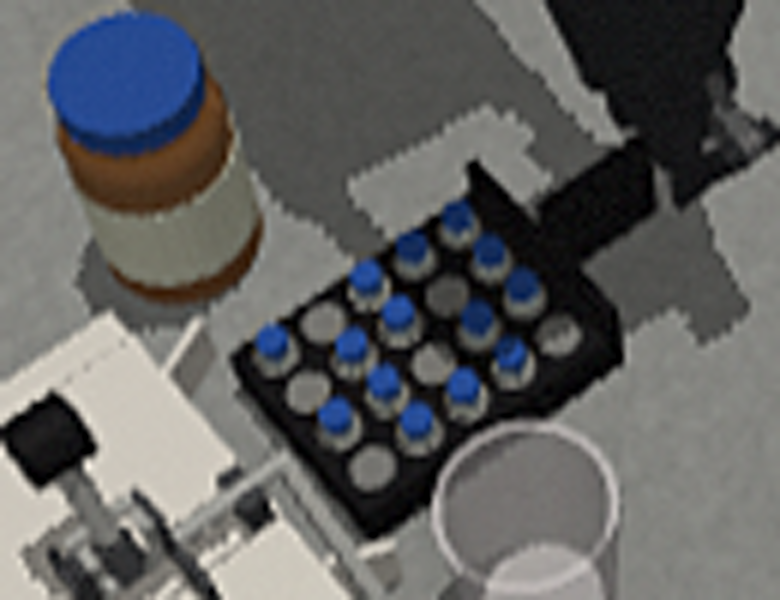

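```bash
python3 - <<'E'
from tp import *
tp([(574,196),(606,446)],[[(427,251),(488,244)],[(496,303),(558,296)]],(320,150))
cs=load("scene",17)
r=fit(cp([(233,355),(372,538),(473,162)],190,190,6),[(.0625,-.0475,.026),(.0625,.0475,0),(-.0625,-.0475,.044)],[.55,-.07,-1.4],cs);print(r,r[0][2]-YD,todock([r[0][0],r[0][1],0]))
E
```

```text
lead yaw -1.4308339309780436 rows [-1.432 -1.434] len 0.0926450540521184 mid dock [-0.0926  0.0019  0.026 ] lead dock [-0.029   0.0466  0.026 ] [-0.0312 -0.046   0.026 ] yaw rel -0.026260452213358265
(array([ 0.55103885, -0.08695959, -1.42067294]), [[-0.9, -0.6], [0.4, 1.5], [0.5, -1.1]]) -0.013672935527420993 [-0.09195003  0.00074262  0.        ]
```

Call:
servo_tool:
  moves:
    - [255,[-0.01,-0.0005,0.0],-0.01]
    - [255,[-0.015,-0.0005,0.0],-0.01]
    - [255,[-0.02,-0.0005,0.0],0.0]
    - [255,[-0.02,-0.0005,0.0],0.0]
    - [255,[-0.015,-0.0005,0.0],0.0]
    - [255,[0.0,0.0,0.0],0.0]
    - [255,[0.0,0.0,0.0],0.0]
    - [255,[0.0,0.0,0.0],0.0]

```text
time: 35.03
tool_pos: [0.5437, -0.0427, 0.0434]
tcp_rot: [2.011, 2.395, 0.036]
wrist_force: [-0.2, -1.3, 0.5]
width: 0.135
```

```bash
python3 look.py 18 340 150 470 250 170 200 300 300
```

```text
t35.03 pos [ 0.5437 -0.0427  0.0434] dock [-0.1368  0.0007  0.0434] head 0.174 F [-0.2 -1.3  0.5] w 0.135 q6 [-0.13 -0.32] tz [ 0.0254  0.0084 -0.9996]
[291. 136.] 148 [0.7032 0.1352 0.0277] slope [-0.0031  0.0037]
[267. 274.] 157 [0.398  0.1804 0.0273] slope [-0.0005 -0.0035]
[321. 161.] 67 [0.3992 0.1787 0.027 ] slope [-0.0004 -0.0037]
[373. 250.] 107 [0.7042 0.1338 0.027 ] slope [0.0079 0.0005]
[238. 258.] 191 [ 0.5559 -0.1452  0.0388] slope [ 0.0358 -0.0123]
```

View pics/top18.png

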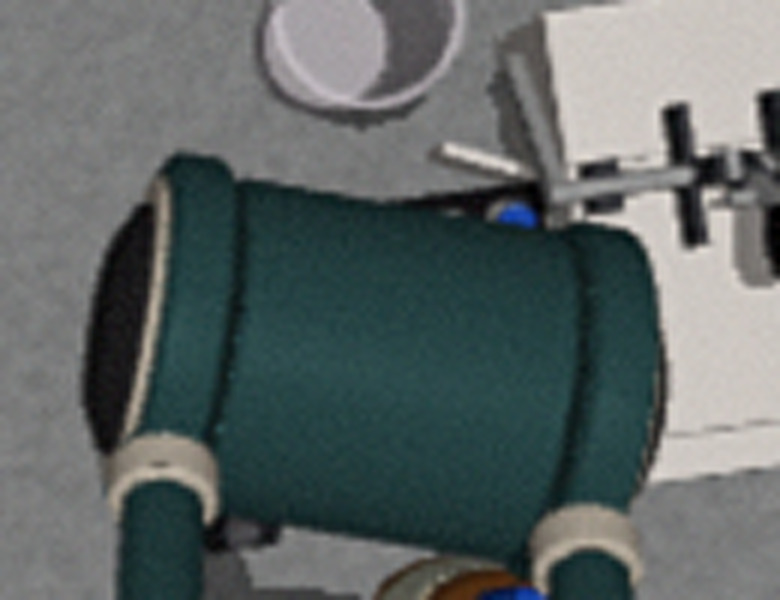

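View pics/scene18.png

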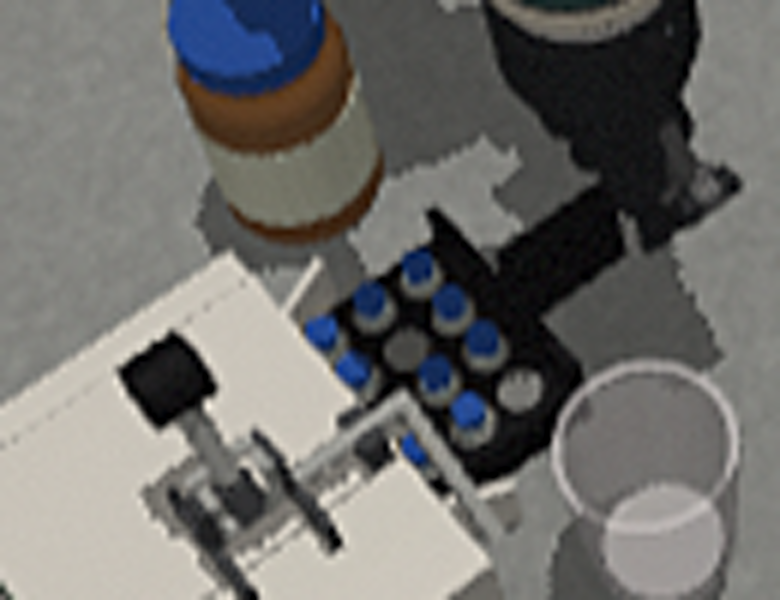

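Call:
servo_tool:
  moves:
    - [255,[-0.01,0.0,0.0],0.0]
    - [255,[-0.012,0.0,0.0],0.0]
    - [255,[-0.012,0.0,0.0],0.0]
    - [255,[-0.012,0.0,0.0],0.0]
    - [255,[-0.01,0.0,0.0],0.0]
    - [255,[0.0,0.0,0.0],0.0]
    - [255,[0.0,0.0,0.0],0.0]
    - [255,[0.0,0.0,0.0],0.0]

```text
time: 35.8
tool_pos: [0.553, -0.0975, 0.0433]
tcp_rot: [2.011, 2.403, 0.038]
wrist_force: [-1.6, 4.7, 2.7]
width: 0.139
```

```bash
python3 look.py 19 340 150 470 250 170 200 300 300
```

```text
t35.80 pos [ 0.553  -0.0975  0.0433] dock [-0.0813  0.0009  0.0433] head 0.1767 F [-1.6  4.7  2.7] w 0.139 q6 [-0.23 -0.42] tz [ 0.0219  0.0137 -0.9997]
[291. 136.] 146 [0.703  0.135  0.0274] slope [-0.0013 -0.0003]
[267. 274.] 174 [0.3987 0.1806 0.0274] slope [ 0.0049 -0.0104]
[321. 161.] 70 [0.4005 0.1778 0.0269] slope [0.0026 0.0004]
[373. 251.] 104 [0.7053 0.1338 0.027 ] slope [0.0101 0.0016]
```

View pics/scene19.png

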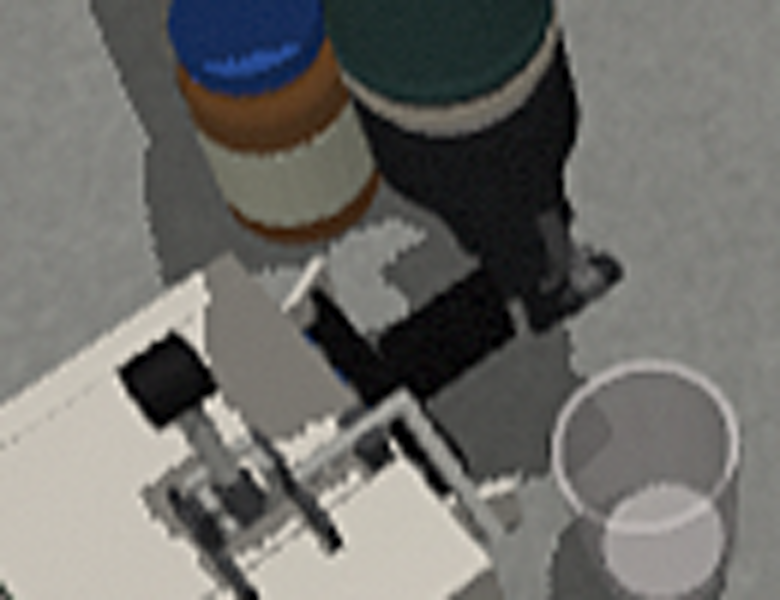

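Call:
servo_tool:
  moves:
    - [255,[-0.007,0.0,0.0],0.004]
    - [255,[-0.007,0.0,0.0],0.004]
    - [255,[-0.006,0.0,0.0],0.0]
    - [255,[-0.006,0.0,0.0],0.0]
    - [255,[-0.005,0.0,0.0],0.0]
    - [255,[-0.004,0.0,0.0],0.0]
    - [255,[-0.004,0.0,0.0],0.0]
    - [255,[0.0,0.0,0.0],0.0]

```text
time: 36.57
tool_pos: [0.5562, -0.1195, 0.0429]
tcp_rot: [-2.017, -2.383, -0.062]
wrist_force: [0.1, -3.3, -0.0]
width: 0.138
```

```bash
python3 look.py 20 340 150 470 250 170 200 300 300
```

```text
t36.57 pos [ 0.5562 -0.1195  0.0429] dock [-0.059   0.0005  0.0429] head 0.1661 F [ 0.1 -3.3 -0. ] w 0.138 q6 [-0.28 -0.49] tz [ 0.011   0.0424 -0.999 ]
[291. 136.] 148 [0.703  0.1354 0.0271] slope [ 0.0027 -0.0128]
[267. 274.] 162 [0.3985 0.1806 0.0275] slope [ 0.0023 -0.0088]
[321. 161.] 65 [0.4001 0.1797 0.0269] slope [0.0065 0.0022]
[373. 251.] 102 [0.706  0.1338 0.0269] slope [0.0024 0.0043]
```

View pics/scene20.png

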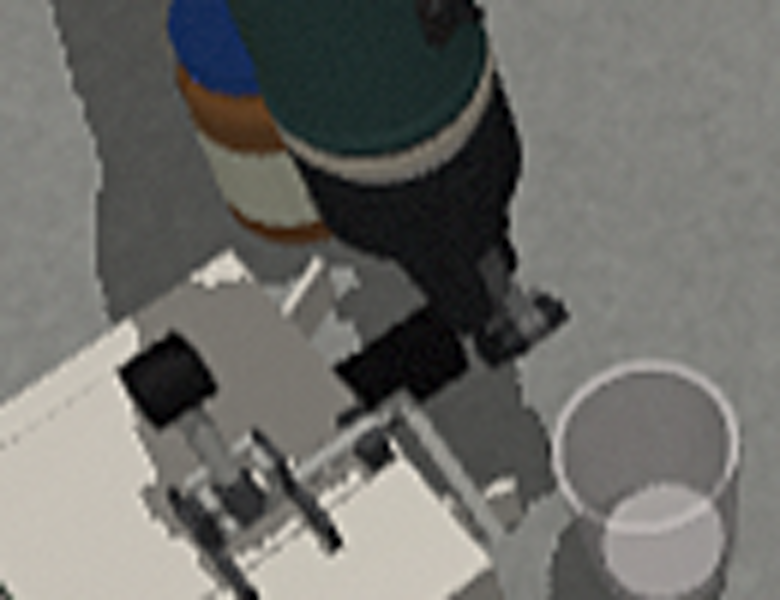

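Call:
servo_tool:
  moves:
    - [170,[0.0,0.0,0.0],0.0]
    - [170,[0.0,0.0,0.0],0.0]
    - [130,[0.0,0.0,0.0],0.0]
    - [130,[0.0,0.0,0.0],0.0]
    - [130,[0.01,0.0,-0.01],0.0]
    - [130,[0.015,0.0,-0.02],0.0]
    - [130,[0.02,0.0,-0.03],0.0]
    - [130,[0.02,0.0,-0.03],0.0]

```text
time: 37.33
tool_pos: [0.5399, -0.0624, 0.1308]
tcp_rot: [-2.021, -2.371, -0.047]
wrist_force: [0.5, -0.2, 0.7]
width: 0.492
```

Call:
servo_tool:
  moves:
    - [130,[0.03,0.0,-0.03],0.06]
    - [130,[0.03,0.0,-0.01],0.06]
    - [130,[0.0,0.0,-0.01],0.1]
    - [130,[0.0,0.0,-0.01],0.12]
    - [130,[0.0,0.0,0.0],0.12]
    - [130,[0.0,0.0,0.0],0.12]
    - [130,[0.0,0.0,0.0],0.12]
    - [130,[0.0,0.0,0.0],0.12]

```text
time: 38.0
tool_pos: [0.5348, 0.0031, 0.2126]
tcp_rot: [-2.82, -1.326, -0.061]
wrist_force: [0.0, 0.6, 0.5]
width: 0.492
```

```bash
python3 look.py 21 380 130 510 230 170 200 300 300
```

```text
t38.00 pos [0.5348 0.0031 0.2126] dock [-0.1834 -0.0006  0.2126] head -0.6918 F [0.  0.6 0.5] w 0.492 q6 [-0.07  0.61] tz [ 0.0245  0.0392 -0.9989]
[291. 136.] 151 [0.7046 0.1342 0.0275] slope [0.0017 0.0034]
[267. 274.] 166 [0.3981 0.18   0.0276] slope [-0.0092 -0.0044]
[373. 251.] 107 [0.7037 0.1333 0.0271] slope [ 0.0017 -0.0029]
```

View pics/scene21.png

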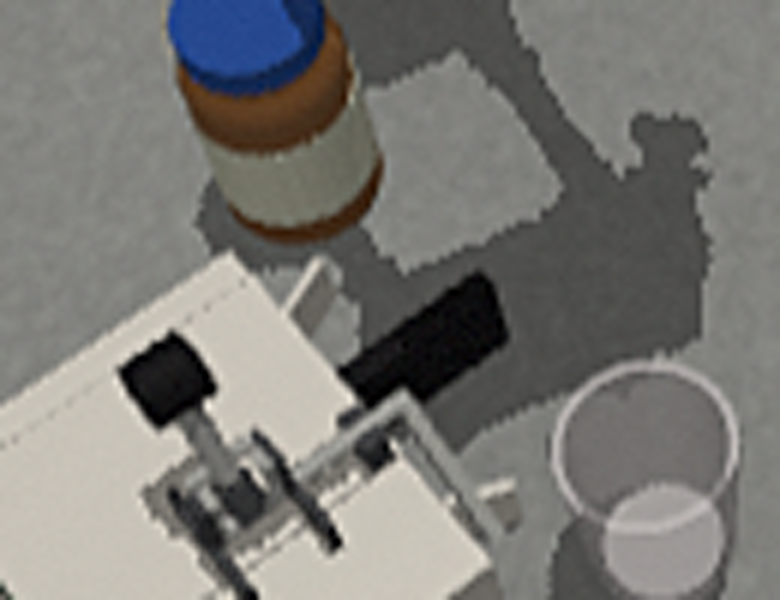

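View pics/top21.png

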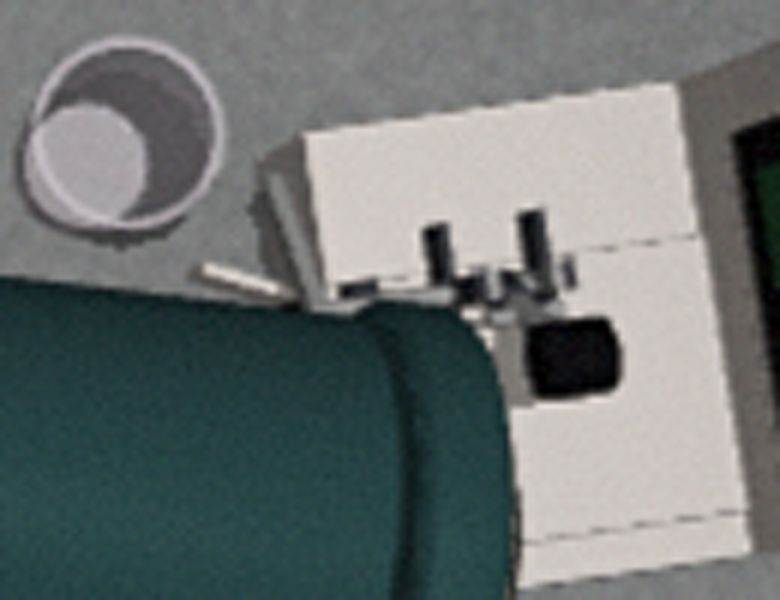

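```bash
python3 - <<'E'
from pl import *
from h import *
cs=load("scene",21)
for dx in (0,-.003,-.006,-.01):
    q=proj(cs,np.array([D(-.07+dx,y,z) for y,z in((-.006,.058),(.006,.058),(.006,.012))]));print(dx,((q-[170,200]+.5)*6-.5).round(0).tolist())
# depth on fin end: fin pts
w=cloud(cs);P=cs["pixels"].astype(int)
m=(P.sum(-1)<90)&(w[...,2]>.03)&(w[...,2]<.065);m[:235]=0;m[270:]=0;m[:,:225]=0;m[:,260:]=0
d=np.array([todock(p) for p in w[m]]);print(len(d),np.percentile(d,[0,2,50,98,100],axis=0).round(4))
E
```

```text
0 [[480.0, 262.0], [498.0, 283.0], [513.0, 339.0]]
-0.003 [[486.0, 258.0], [504.0, 278.0], [519.0, 334.0]]
-0.006 [[492.0, 253.0], [511.0, 274.0], [525.0, 330.0]]
-0.01 [[501.0, 247.0], [519.0, 267.0], [533.0, 324.0]]
251 [[-0.0674 -0.0051  0.0303]
 [-0.0654 -0.0028  0.0309]
 [-0.0368  0.0061  0.0534]
 [-0.0053  0.0084  0.0592]
 [-0.0035  0.0088  0.0604]]
```

```bash
python3 - <<'E'
from pl import *
print(D(.055,.0088,.153))
t=D(.055,.0088,.215)-[.0015,.0024,0]
plan(t,-1.407,70,step=.036)
E
```

```text
[ 0.58295078 -0.23062887  0.153     ]
t38.10 pos [0.5349 0.003  0.2124] dock [-0.1833 -0.0005  0.2124] head -0.6861 F [ 0.3 -0.1 -0.9] w 0.493 q6 [-0.07  0.6 ] tz [ 0.0244  0.0393 -0.9989]
[[70,[-0.0229,0.0278,-0.0004],0.12],[70,[-0.0194,0.0303,-0.0004],0.12],[70,[-0.0157,0.0324,-0.0004],0.12],[70,[-0.0117,0.0341,-0.0004],0.12],[70,[-0.0075,0.0352,-0.0004],0.12],[70,[-0.0032,0.0359,-0.0003],0.12],[70,[0.0007,0.0245,-0.0003],0.001],[70,[0.0,-0.0,0.0],-0.0]]
end [ 0.5814 -0.2331  0.215 ] -1.407
```

Call:
servo_tool:
  moves:
    - [70,[-0.0229,0.0278,0.0],0.12]
    - [70,[-0.0194,0.0303,0.0],0.12]
    - [70,[-0.0157,0.0324,0.0],0.12]
    - [70,[-0.0117,0.0341,0.0],0.12]
    - [70,[-0.0075,0.0352,0.0],0.12]
    - [70,[-0.0032,0.0359,0.0],0.12]
    - [70,[0.0007,0.0245,0.0],0.0]
    - [70,[0.0,0.0,0.0],0.0]

```text
time: 38.77
tool_pos: [0.5829, -0.2387, 0.2067]
tcp_rot: [-3.094, -0.263, -0.048]
wrist_force: [-0.7, -0.6, 0.2]
width: 0.723
```

```bash
python3 - <<'E'
from pl import *
t=D(.055,.0088,.20)-[.0011,.0018,0]
plan(t,-1.407,70,step=.015)
E
```

```text
t38.77 pos [ 0.5829 -0.2387  0.2067] dock [0.063  0.0075 0.2067] head -1.4008 F [-0.7 -0.6  0.2] w 0.723 q6 [-0.45  0.93] tz [ 0.0278  0.0387 -0.9989]
[[70,[-0.0,-0.0064,0.0067],0.006],[70,[-0.0,0.0,0.0],0.0],[70,[-0.0,0.0,0.0],0.0],[70,[-0.0,0.0,0.0],0.0],[70,[-0.0,0.0,0.0],0.0],[70,[-0.0,0.0,0.0],0.0],[70,[-0.0,0.0,0.0],0.0],[70,[-0.0,0.0,0.0],0.0]]
end [ 0.5819 -0.2324  0.2   ] -1.407
```

Call:
servo_tool:
  moves:
    - [70,[-0.001,-0.007,0.006],0.006]
    - [70,[0.0,-0.002,0.01],0.0]
    - [70,[0.0,0.0,0.01],0.0]
    - [70,[0.0,0.0,0.01],0.0]
    - [70,[0.0,0.0,0.008],0.0]
    - [70,[0.0,0.0,0.006],0.0]
    - [70,[0.0,0.0,0.0],0.0]
    - [70,[0.0,0.0,0.0],0.0]

```text
time: 39.43
tool_pos: [0.5788, -0.2207, 0.1495]
tcp_rot: [-3.088, -0.273, -0.04]
wrist_force: [0.8, 0.9, 0.5]
width: 0.726
```

```bash
python3 look.py 22 400 130 530 230 150 210 280 310
```

```text
t39.43 pos [ 0.5788 -0.2207  0.1495] dock [0.0446 0.0064 0.1495] head -1.3941 F [0.8 0.9 0.5] w 0.726 q6 [-0.43  0.94] tz [ 0.0221  0.043  -0.9988]
[291. 136.] 149 [0.7021 0.1352 0.0276] slope [-0.009   0.0152]
[267. 274.] 166 [0.3997 0.1802 0.0275] slope [0.0032 0.0016]
[321. 161.] 66 [0.3979 0.1802 0.0267] slope [ 0.0129 -0.0126]
[373. 251.] 112 [0.7044 0.1332 0.027 ] slope [-0.0026 -0.0044]
```

View pics/scene22.png

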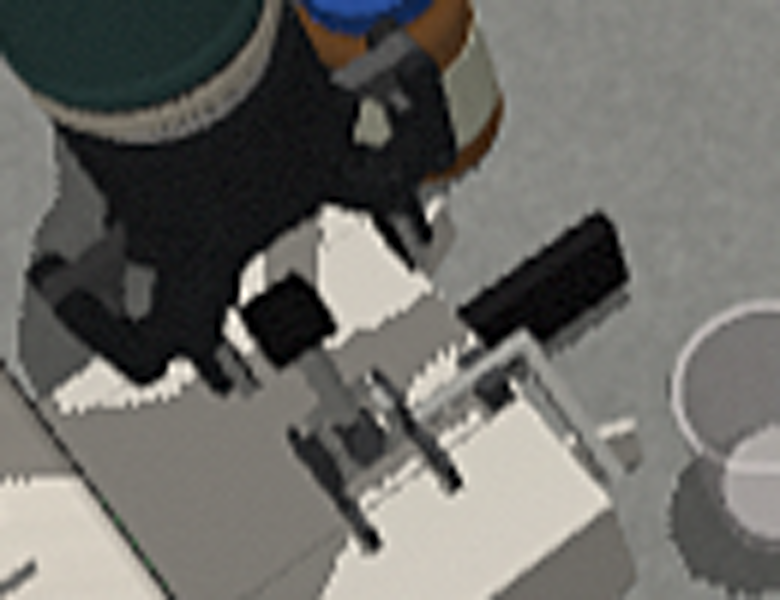

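Call:
servo_tool:
  moves:
    - [70,[0.002,0.011,-0.002],0.006]
    - [70,[0.0,0.003,0.0],0.006]
    - [70,[0.0,0.0,0.0],0.0]
    - [255,[0.0,0.0,0.0],0.0]
    - [255,[0.0,0.0,0.0],0.0]
    - [255,[0.0,0.0,0.0],0.0]
    - [255,[0.0,0.0,0.0],0.0]
    - [255,[0.0,0.0,0.0],0.0]
  newtons: 40

```text
time: 40.2
tool_pos: [0.5842, -0.2326, 0.156]
tcp_rot: [-3.083, -0.249, -0.042]
wrist_force: [1.3, -2.2, -2.4]
width: 0.272
```

```bash
python3 look.py 23 400 130 530 230 150 210 280 310
```

```text
t40.20 pos [ 0.5842 -0.2326  0.156 ] dock [0.0571 0.0097 0.156 ] head -1.4089 F [ 1.3 -2.2 -2.4] w 0.272 q6 [-0.45  0.93] tz [ 0.0229  0.0503 -0.9985]
[291. 136.] 152 [0.7029 0.1357 0.0274] slope [-0.0086  0.0028]
[267. 274.] 159 [0.3983 0.1798 0.0275] slope [ 0.0002 -0.0019]
[321. 161.] 64 [0.4    0.1791 0.0268] slope [0.0032 0.0091]
[373. 251.] 110 [0.7035 0.1337 0.027 ] slope [ 0.0068 -0.0075]
```

View pics/scene23.png

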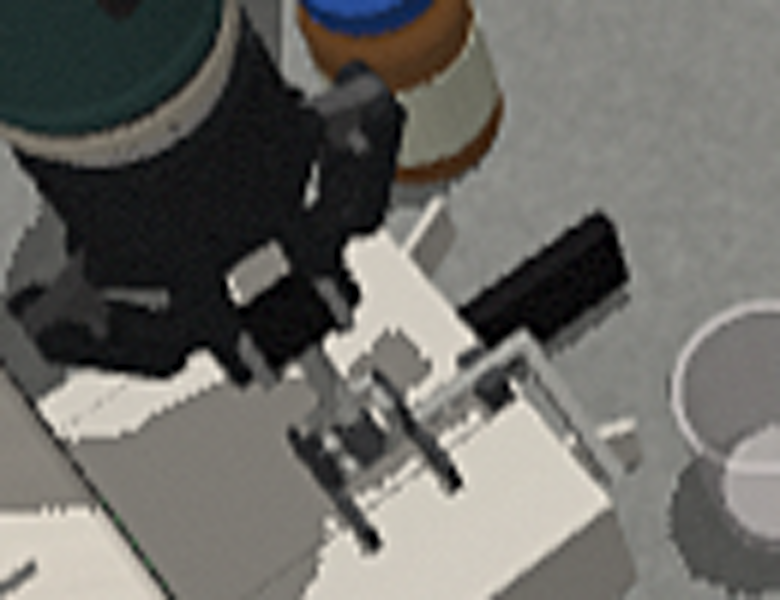

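Call:
servo_tool:
  moves:
    - [255,[-0.002,0.0,-0.0035],0.0]
    - [255,[-0.002,0.0,-0.0035],0.0]
    - [255,[-0.002,0.0,-0.0035],0.0]
    - [255,[-0.002,0.0,-0.0035],0.0]
    - [255,[-0.001,0.0,-0.002],0.0]
    - [255,[0.0,0.0,0.0],0.0]
    - [255,[0.0,0.0,0.0],0.0]
    - [255,[0.0,0.0,0.0],0.0]

```text
time: 40.97
tool_pos: [0.5766, -0.2338, 0.1699]
tcp_rot: [-3.081, -0.248, -0.051]
wrist_force: [1.9, 2.6, -4.0]
width: 0.273
```

```bash
python3 - <<'E'
from pl import *
show()
E
```

```text
t40.97 pos [ 0.5766 -0.2338  0.1699] dock [0.0571 0.002  0.1699] head -1.4092 F [ 1.9  2.6 -4. ] w 0.273 q6 [-0.46  0.92] tz [ 0.0291  0.0523 -0.9982]
```

Call:
servo_tool:
  moves:
    - [255,[0.0071,0.0,-0.0025],0.0]
    - [255,[0.0074,0.0,-0.002],0.0]
    - [255,[0.0077,0.0,-0.0015],0.0]
    - [255,[0.0078,0.0,-0.0008],0.0]
    - [255,[0.0079,0.0,0.0],0.0]
    - [255,[0.0,0.0,0.0],0.0]
    - [255,[0.0,0.0,0.0],0.0]
    - [255,[0.0,0.0,0.0],0.0]

```text
time: 41.63
tool_pos: [0.6077, -0.2287, 0.1726]
tcp_rot: [-3.079, -0.25, -0.012]
wrist_force: [-4.0, -1.5, -4.6]
width: 0.276
```

```bash
cat > kn.py <<'E'
from pl import *
s,R=show();p=todock(s["tool_pos"]);k=np.array([p[1]-.001-.04,p[2]-.009-.09]);print("theta",np.arctan2(k[0],k[1]).round(3),"bat",(np.hypot(*k)-.065).round(4))
E
python3 kn.py
```

```text
t41.63 pos [ 0.6077 -0.2287  0.1726] dock [0.0571 0.0335 0.1726] head -1.4086 F [-4.  -1.5 -4.6] w 0.276 q6 [-0.42  0.96] tz [ 0.0035  0.0533 -0.9986]
theta -0.101 bat 0.009
```

Call:
servo_tool:
  moves:
    - [255,[0.0078,0.0,-0.0018],0.0]
    - [255,[0.0078,0.0,-0.0012],0.0]
    - [255,[0.0077,0.0,0.0],0.0]
    - [255,[0.0076,0.0,0.001],0.0]
    - [255,[0.0074,0.0,0.0018],0.0]
    - [255,[0.0072,0.0,0.0024],0.0]
    - [255,[0.0,0.0,0.0],0.0]
    - [255,[0.0,0.0,0.0],0.0]

```text
time: 42.3
tool_pos: [0.65, -0.2216, 0.1716]
tcp_rot: [-3.078, -0.248, 0.001]
wrist_force: [-4.1, -0.4, -2.8]
width: 0.276
```

```bash
python3 kn.py; python3 look.py 24 400 130 530 230 150 210 280 310
```

```text
t42.30 pos [ 0.65   -0.2216  0.1716] dock [0.0571 0.0765 0.1716] head -1.4098 F [-4.1 -0.4 -2.8] w 0.276 q6 [-0.39  1.  ] tz [-0.0052  0.0536 -0.9985]
theta 0.454 bat 0.0158
t42.30 pos [ 0.65   -0.2216  0.1716] dock [0.0571 0.0765 0.1716] head -1.4098 F [-4.1 -0.4 -2.8] w 0.276 q6 [-0.39  1.  ] tz [-0.0052  0.0536 -0.9985]
[291. 136.] 149 [0.7037 0.135  0.0276] slope [-0.0005 -0.0051]
[267. 274.] 166 [0.3979 0.1802 0.0274] slope [0.0008 0.0051]
[321. 161.] 67 [0.3986 0.1777 0.0267] slope [-0.0121 -0.0007]
[373. 251.] 97 [0.7068 0.1337 0.0269] slope [-0.0026 -0.0135]
```

View pics/scene24.png

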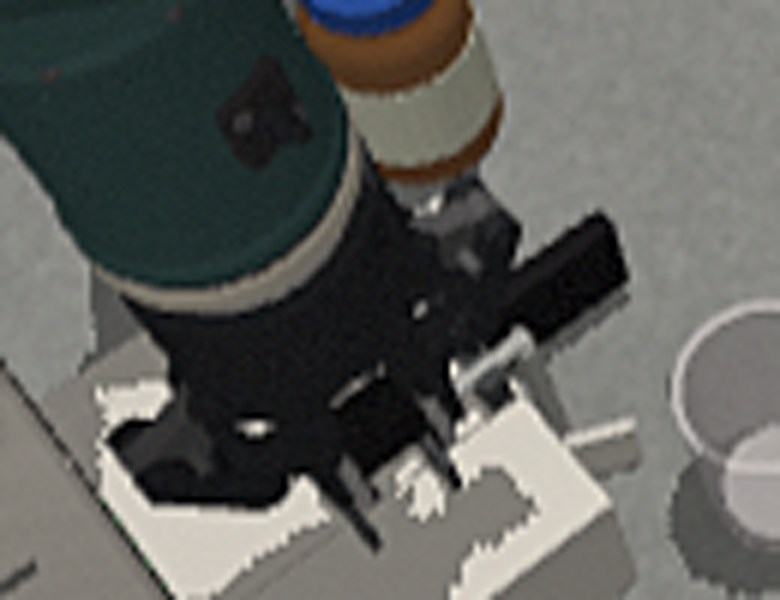

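Call:
servo_tool:
  moves:
    - [255,[0.005,0.0,0.002],0.0]
    - [255,[0.003,0.0,0.002],0.0]
    - [255,[-0.001,0.0,0.0035],0.0]
    - [255,[-0.001,0.0,0.0035],0.0]
    - [255,[-0.001,0.0,0.0035],0.0]
    - [255,[-0.001,0.0,0.0025],0.0]
    - [255,[0.0,0.0,0.0],0.0]
    - [255,[0.0,0.0,0.0],0.0]

```text
time: 43.07
tool_pos: [0.6511, -0.2214, 0.1574]
tcp_rot: [-3.079, -0.246, 0.001]
wrist_force: [-2.7, 0.7, -1.3]
width: 0.27
```

```bash
python3 kn.py
```

```text
t43.07 pos [ 0.6511 -0.2214  0.1574] dock [0.057  0.0775 0.1574] head -1.4114 F [-2.7  0.7 -1.3] w 0.27 q6 [-0.39  1.  ] tz [-0.0048  0.0524 -0.9986]
theta 0.559 bat 0.0039
```

Call:
servo_tool:
  moves:
    - [180,[0.0,0.0,0.0],0.0]
    - [140,[0.0,0.0,0.0],0.0]
    - [100,[0.0,0.0,0.0],0.0]
    - [100,[0.0,0.0,0.0],0.0]
    - [100,[0.0,0.0,-0.008],0.0]
    - [100,[0.0,0.0,-0.015],0.0]
    - [100,[0.0,0.0,-0.025],0.0]
    - [100,[0.0,0.0,-0.03],0.0]

```text
time: 43.73
tool_pos: [0.6536, -0.2234, 0.2369]
tcp_rot: [-3.074, -0.242, -0.007]
wrist_force: [0.5, 0.5, 0.1]
width: 0.609
```

Call:
servo_tool:
  moves:
    - [100,[0.0,0.0,-0.02],0.0]
    - [100,[-0.03,-0.01,-0.01],0.0]
    - [100,[-0.03,-0.02,0.0],0.0]
    - [100,[-0.03,-0.02,0.0],0.0]
    - [100,[-0.03,-0.02,0.0],0.0]
    - [100,[-0.03,-0.02,0.0],0.0]
    - [100,[-0.02,-0.01,0.0],0.0]
    - [100,[0.0,0.0,0.0],0.0]

```text
time: 44.4
tool_pos: [0.473, -0.1544, 0.294]
tcp_rot: [-3.089, -0.244, -0.061]
wrist_force: [-0.6, 0.5, 0.2]
width: 0.61
```

```bash
python3 look.py 25 400 130 530 230 150 210 280 310
```

```text
t44.40 pos [ 0.473  -0.1544  0.294 ] dock [-0.0381 -0.0872  0.294 ] head -1.4126 F [-0.6  0.5  0.2] w 0.61 q6 [-0.4  1. ] tz [ 0.036   0.0451 -0.9983]
[291. 136.] 143 [0.7025 0.1342 0.0275] slope [ 0.0022 -0.0103]
[267. 274.] 156 [0.398  0.1801 0.0274] slope [-0.0083  0.0017]
[373. 251.] 93 [0.7075 0.1342 0.0269] slope [ 0.0005 -0.0026]
```

View pics/scene25.png

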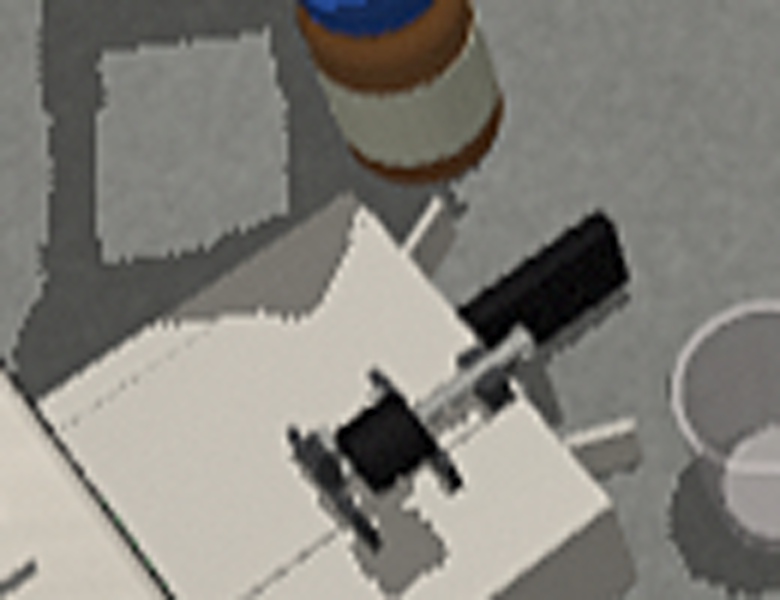

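View pics/top25.png

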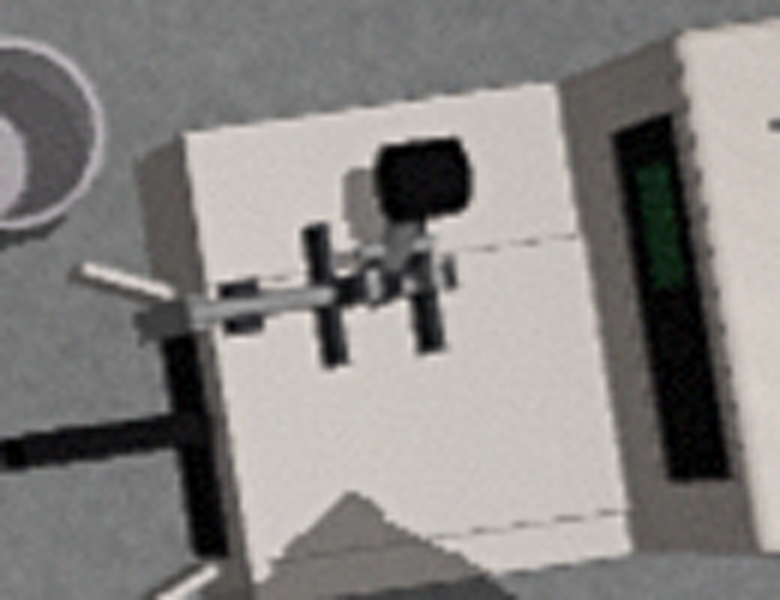

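```bash
python3 - <<'E'
from pl import *
from h import *
c=load("top",25)
f=lambda q:((q-[400,130]+.5)*6-.5).round(0).tolist()
for dx in (0,-.003,-.006): print(dx,f(proj(c,np.array([D(dx,y,.044) for y in(.0475,.03,-.03,-.0475)]))))
print("hood front",f(proj(c,np.array([D(0,y,.075) for y in(.105,-.03,-.065)]))),"fin end",f(proj(c,np.array([D(-.07,y,.058) for y in(.006,-.006)]))))
for th in (.5,.4): print("knob",th,f(proj(c,D(.055,.04+.065*np.sin(th),.09+.065*np.cos(th)))))
cs=load("scene",25);g=lambda q:((q-[150,210]+.5)*6-.5).round(0).tolist()
for th in (.5,.4,.33): print(g(proj(cs,D(.055,.04+.065*np.sin(th),.09+.065*np.cos(th)))))
w=cloud(c);P=c["pixels"].astype(int);m=(P.sum(-1)<90)&(w[...,2]>.13)&(w[...,2]<.18);m[:150]=0;m[170:]=0;m[:,:455]=0;m[:,485:]=0
d=np.array([todock(p) for p in w[m]]);print(len(d),np.percentile(d,[2,50,98],axis=0).round(4))
# beaker/bottle
for nm,(u0,v0,u1,v1),(a,b) in [("beaker",(375,130,420,172),(.075,.1)),("bottle",(395,235,445,280),(.11,.135))]:
    z=w[...,2];m=np.zeros_like(z,bool);m[v0:v1,u0:u1]=1;m&=(z>a)&(z<b);print(nm,m.sum(),cv2.minAreaRect(w[m][:,:2].astype(np.float32))[0] if m.any() else None)
E
```

```text
0 [[184.0, 299.0], [191.0, 346.0], [216.0, 510.0], [224.0, 559.0]]
-0.003 [[175.0, 300.0], [183.0, 347.0], [208.0, 512.0], [215.0, 560.0]]
-0.006 [[167.0, 301.0], [175.0, 349.0], [200.0, 513.0], [207.0, 561.0]]
hood front [[182.0, 130.0], [240.0, 510.0], [256.0, 609.0]] fin end [[18.0, 437.0], [23.0, 471.0]]
knob 0.5 [[421.0, 176.0]]
knob 0.4 [[426.0, 193.0]]
[[390.0, 443.0]]
[[378.0, 427.0]]
[[370.0, 416.0]]
164 [[0.0426 0.0581 0.144 ]
 [0.0513 0.0688 0.1575]
 [0.0644 0.08   0.1615]]
beaker 276 (0.6639426946640015, -0.09629282355308533)
bottle 483 (0.44014644622802734, -0.13781240582466125)
```

```bash
python3 - <<'E'
from pl import *
from h import *
c=load("top",25)
f=lambda q:((q-[400,130]+.5)*6-.5).round(0).tolist()
for dx in (0,-.003,-.006): print(dx,f(proj(c,np.array([D(dx,y,.0) for y in(.03,-.03,-.0475)]))),"fin bottom",f(proj(c,np.array([D(-.07+dx,y,.012) for y in(.006,-.006)]))))
im=c["pixels"][180:225,395:445,::-1];cv2.imwrite("pics/z25.png",cv2.resize(im,None,fx=12,fy=12,interpolation=cv2.INTER_CUBIC))
w=cloud(c)
for v in (200,203,206,209,212,215):
    print(v,[ (u,*(todock(w[v,u])*1000).round(0)) for u in range(424,440)])
E
```

```text
0 [[160.0, 354.0], [185.0, 511.0], [192.0, 557.0]] fin bottom [[-6.0, 442.0], [-2.0, 474.0]]
-0.003 [[153.0, 355.0], [177.0, 513.0], [184.0, 559.0]] fin bottom [[-14.0, 443.0], [-9.0, 475.0]]
-0.006 [[145.0, 356.0], [169.0, 514.0], [176.0, 560.0]] fin bottom [[-22.0, 444.0], [-17.0, 476.0]]
200 [(424, np.float64(-24.0), np.float64(5.0), np.float64(58.0)), (425, np.float64(-21.0), np.float64(5.0), np.float64(58.0)), (426, np.float64(-19.0), np.float64(4.0), np.float64(58.0)), (427, np.float64(-17.0), np.float64(4.0), np.float64(58.0)), (428, np.float64(-16.0), np.float64(4.0), np.float64(60.0)), (429, np.float64(-13.0), np.float64(3.0), np.float64(58.0)), (430, np.float64(-10.0), np.float64(3.0), np.float64(56.0)), (431, np.float64(-9.0), np.float64(3.0), np.float64(57.0)), (432, np.float64(-7.0), np.float64(2.0), np.float64(58.0)), (433, np.float64(-5.0), np.float64(2.0), np.float64(59.0)), (434, np.float64(-2.0), np.float64(2.0), np.float64(57.0)), (435, np.float64(1.0), np.float64(2.0), np.float64(54.0)), (436, np.float64(0.0), np.float64(1.0), np.float64(63.0)), (437, np.float64(-
[... 4396 characters left out ...]
(-30.0), np.float64(0.0)), (429, np.float64(-3.0), np.float64(-30.0), np.float64(1.0)), (430, np.float64(-0.0), np.float64(-30.0), np.float64(-2.0)), (431, np.float64(-0.0), np.float64(-30.0), np.float64(7.0)), (432, np.float64(-0.0), np.float64(-31.0), np.float64(14.0)), (433, np.float64(0.0), np.float64(-31.0), np.float64(22.0)), (434, np.float64(0.0), np.float64(-31.0), np.float64(29.0)), (435, np.float64(1.0), np.float64(-31.0), np.float64(35.0)), (436, np.float64(1.0), np.float64(-31.0), np.float64(42.0)), (437, np.float64(-0.0), np.float64(-31.0), np.float64(55.0)), (438, np.float64(0.0), np.float64(-31.0), np.float64(61.0)), (439, np.float64(0.0), np.float64(-31.0), np.float64(69.0))]
```

View pics/z25.png

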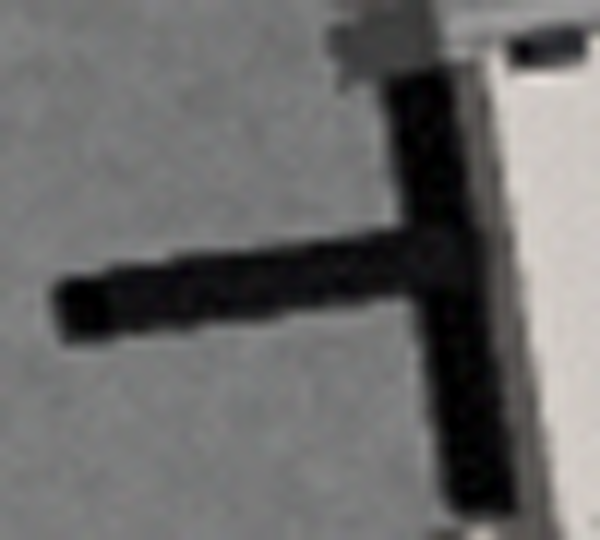

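```bash
python3 - <<'E'
from workcell import bot
print(bot.finish_job(), bot.read_state()["time"])
E
```

```text
the job is handed in; nothing more can be done
the job is handed in; nothing more can be done
```

The large vial tray is fully in the bay and the toggle is flipped to its locked side. I handed the job in at about 44.5 s on the robot clock, with the gripper clear of everything.

**Last checks, all passed:**
- **Tray home:** camera depth puts the front plate within about 1–2 mm of the mouth, level with the front of the hood. The gripper also met the back stop at the position I had worked out.
- **Lock:** the knob sits where the locked position should be, leaning about 0.5 rad to the dock's +y with the stem dropped back in. The tongue hangs down in front of the plate.
- **Bystanders:** the beaker and bottle are where they started. The bottle read about 7 mm off in the last top view, where the gripper partly hid it, but its position in the scene view had not changed. I did not measure the tip box again; nothing went near it.

**What did not go cleanly:**
- **Tool tilt:** the tool tilted up to about 7° during the drag and free moves. I let go of the tray and pressed the open fingertips on the bench at 28–40 N to straighten it.
- **Tray knocked:** a finger touched the grip fin and turned the tray about 0.2 rad in front of the dock, so I gripped it again and realigned it.
- **Level:** the tray tipped by up to about 3° for short spells while gripped, judging from noisy depth readings. If "level" is judged tightly, that is the weak point.

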